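# Plug a power board into the bench rack

## Task

Take the circuit board by its heat sink, slide it heat sink last into the middle pair of guides of the rack (the free pair just above the board already loaded), and push it gently but firmly until the socket at the back has gone fully home. Then let go, leaving the board seated there; do not force it against the rack and leave the other things on the bench where they are.

Things in the scene. Friction and masses are not known exactly. Their poses are not given: they have to be found in the camera images.
- heatsink (a point): Silver finned heat sink 32 (x) x 40 (y) x 40 (z) mm on the loose power board (0.2 to 0.35 kg), which lies flat. Point: its centre, 24 mm above the underside of the board's sheet, on its centre line, 28 mm from the near short edge, 152 mm from the far one. x runs along the board to the far edge, y across, z up. The board's weight is centred about 65 mm towards +x.
- far_edge (a point): Middle of the power board's far short edge, on its underside; this edge enters the rack first. The board is a brown sheet 180 (x) x 120 (y) x 4 mm with a dark block near this edge; parts other than the heat sink are under 19 mm tall and stay 8 mm clear of the long edges. Axes as for the heat sink.
- guide_mouth (a point): Mouth of the rack's middle guide pair: in the plane of the guides' front tips, midway left to right, at the height on which the sheet's underside runs. x points straight into the rack, y across, z up. The guides are channels 6.5 mm high inside, 123 mm apart, with 10 mm ledges below and lips above; the first 14 mm flare by 4 mm up and down and 3 mm to each side.
- rack: Grey rack 151 mm wide and 106 mm high on a fixed stand whose height differs each time, with three pairs of black guides 36 mm apart in height; the bottom pair holds a green board, the others are empty. Only the middle pair has a socket behind it. Origin: 54 mm below the middle pair's running height, 64 mm in from the guides' tips. Board and rack must not press on each other with over 25 N.
- socket (a joint): White contact bar, 78 x 12 mm, behind the middle guides, pushed straight back by the far edge: 0 as it stands, 0.008 m fully home at a hard stop. It yields only to about 8 N and stays where pushed. Its depth is set by hand and not measured: the face stands 87 to 117 mm in from the mouth (home 8 mm deeper: heat sink centre then 27 to 57 mm in front of the mouth).
Mind the look-alikes: they are no part of the job. What is meant by the part that bears heatsink is not orange or yellow, and is the larger of those in its own colour.

How it is judged (in metres and radians):
On the way, in this order (a step that is already met when the one before it is completed fails the run):
1. the board is in the mouth of the middle pair of guides, level and square, not yet home (z of heatsink in the frame of guide_mouth between 0.019 and 0.0305 m and y of heatsink in the frame of guide_mouth between -0.005 and 0.005 m and angle between the x axis of heatsink and the x axis of guide_mouth, either way round below 0.06 rad and angle between the z axis of heatsink and the z axis of guide_mouth, either way round below 0.06 rad and x of heatsink in the frame of guide_mouth above -0.13 m and value of joint socket below 0.002 m), for 0.1 s.
2. the board has pushed the socket fully home (z of heatsink in the frame of guide_mouth between 0.019 and 0.0305 m and y of heatsink in the frame of guide_mouth between -0.005 and 0.005 m and angle between the x axis of heatsink and the x axis of guide_mouth, either way round below 0.06 rad and angle between the z axis of heatsink and the z axis of guide_mouth, either way round below 0.06 rad and value of joint socket above 0.0065 m and x of heatsink in the frame of guide_mouth between -0.062 and -0.022 m), for 0.2 s.
At the end, for the whole second after the job is handed in: The board lies at rest in the middle pair of guides, level and square to the rack (within 0.06 rad, 5 mm sideways), its far edge in the rack and the socket pushed at least 6.5 of its 8 mm; nothing holds the board (all of step 2 and linear speed of board below 0.01 m/s); the robot touches nothing.
It fails at once if the board is pressed against the rack or socket with more than 25 N (contact force between board and rack above 25 N).
It fails at once if something else on the bench is moved by more than 25 mm (distance of any of driver, spool, spare_sink, carton, meter, screw_tray, flux from where it was at the start of the episode above 0.025 m).
It also fails if it takes over 70 s, if anything falls off the work surface, if the arm or the gripper's body presses on something with over 40 N, if the wrist force passes 120 N, or if a joint passes its speed limit or range.

## Robot

A 6-joint arm with a two-finger parallel gripper is mounted at the origin on the work surface. World frame = base frame: x ahead of the robot, y to its left, z up, the work surface at z = 0. Lengths are in m, angles in degrees, forces in N, time in s.
With the tool pointing down it reaches from about 0.35 to 0.875 m from the base axis. Payload 4.2 kg.
Tool frame: the origin (TCP) lies on the centre line of the jaws, within the pads' length; the fingertips stand 19 mm ahead of it and the grasp point (between the pads) is the TCP; x points along the fingers, y is the direction in which the jaws open and shut, and the axes are right-handed (so a half turn about x gives the same grasp; the last joint's range is limited). The gripper opens to 87 mm and grips with 3 to 60 N. Pads are 19 mm wide; open, the fingers measure 117 mm over their backs; the gripper's body (75 mm by 190 mm) begins 51 mm behind the grasp point.
Start: joints at [-57.376, 22.042, 0.453, 0, -68.411, -14.817], TCP at [0.191, -0.595, 0.242] pointing down, gripper open.
Joint ranges: [-179.83, 179.83], [-69.29, 118.12], [-61.27, 80.66], [-181.25, 117.63], [-171.15, -9.14], [-177.46, 177.46]. Speed limits (degrees/s): [159.86, 159.86, 180, 180, 180, 180].

## Interface

Orientations are given as a 3x3 rotation matrix whose columns are the frame's x, y, z axes.
In Python, from station import r, viewer, job, spotter gives the robot as it stands.
- The arm moves only by the tool play_rows, never from a script. Its argument "commands" is a list of rows, each an object of numbers: "fingers": the gripper command: -1 is fully open, 1 is shut, values between are in proportion; "tx", "ty", "tz": the shift along the tool's x, y, z normalised to -1 to 1, where 1 is 750 mm; "ax", "ay", "az": the turn, a rotation vector about the tool's x, y, z normalised to -1 to 1, where 1 is pi rad. In form: [{"fingers": .., "tx": .., "ty": .., "tz": .., "ax": .., "ay": .., "az": ..}, ...]. A call has 1 to 5 rows; each row is the pose to reach, as a shift and turn from the pose commanded when the call began, along the tool's axes at that moment, turning the shorter way round; what a row does not reach only later rows make up. A row lasts 1/12 s, in which the tool goes at most 41.7 mm and 7.16 degrees, less where a joint would pass 70% of its speed; a pose out of reach is approached as far as the arm can. A call with a number of a shift or a turn outside -1 to 1 is refused whole. A call with a gripper value outside its range is refused whole. The fingers move at their own pace and stop on an object; the grip force is fixed at half the most. Time passes only in rows, so rows that repeat a pose let the fingers close. It gives the time, the measured TCP pose, the force and the opening at its end, in the units of the state.
- r.sense(): the state, without advancing time (a new reading comes with each control period).
- viewer.capture(name): name is "side" or "top" or "wrist"; returns a dict with "image" (480x640x3 uint8, red, green, blue), "fx", "fy", "cx", "cy" (pixels), "R" (3x3) and "t" (3): a world point X has camera coordinates R X + t; the wrist camera has in their place "mount" (4x4, takes a point from camera to tool coordinates, whose origin is the TCP and whose axes are the tool frame's). Camera axes: x right, y down, z forward; pixel columns grow to the right and rows downward; lengths in m; the calibration is good to about 2 mm. A picture is of the moment at which its call begins: read the wrist's pose just before it. There is no depth.
- job.finish_job(): hands the job in, once; it reports no verdict.
Trained networks look in a picture, given as the dict that the camera call returned (one of the last four; its "shot" number tells which), for a name from the list of things; names that differ only in an ending like _2 or _b are one class to them, and where a whole thing is asked for, a point or a joint stands for the part that bears it (a point fixed in the world has none). Each returns a list of dicts, best first, with "score" (0 to 1); they miss things now and then, are a little off and sometimes report something else, mostly with a low value. They report only what shows in the picture. A call takes as long as a camera call. They do not tell look-alikes from the thing itself.
- spotter.find_in(name, picture): "uv" ([column, row] in pixels, amid what is visible of it).
- spotter.silhouettes(name, picture): "region" (480x640 bool, what is visible of it) and "uv" ([column, row] in pixels, amid what is visible of it).
The state is a dict: "time_s": time; "joints": joint angles; "joint_velocities": joint speeds; "effort": joint torques, N m; "tcp_pos": TCP position; "ee_rot": TCP orientation; "wrist_force": force on the tool from outside, world axes, zero at the start; "moment": the same for the moment, N m; "gripper_width": opening from 0.0 (shut) to 1.0 (fully open).
Only numpy, scipy, OpenCV 4.12 (cv2) and the standard library are available. Lean on these libraries where they do the work, as an engineer would, in place of code of your own. Each camera call takes 0.05 s, during which the arm holds its last target. There are 200 camera calls.

## Working session

There is one attempt and no reset: what is moved stays moved. The work goes in short steps, Python scripts to look and compute and a tool call to move; the robot and the scene stay as the last step left them, time stands still between calls to the robot, and variables do not carry over. Pictures are saved under pics/ and viewed, about 8 in all and at most 12, crops included, and the job is handed in when it is done.

Besides the shell and the picture viewer there is one more tool, called after ">>>" in YAML: its name, and indented under it one key for each argument. play_rows: Moves the arm, as the interface text tells. Its arguments: {"type":"object","properties":{"commands":{"type":"array"}},"required":["commands"]}

```bash
ls; mkdir -p pics
cat > cap.py <<'E'
import sys,cv2,pickle
from station import r,viewer,job,spotter
E
python3 - <<'E'
from station import r,viewer,spotter
import cv2,pickle,numpy as np
D={}
for n in ["side","top"]:
    p=viewer.capture(n); D[n]=p
    cv2.imwrite(f"pics/{n}0.png",p["image"][:,:,::-1])
    print(n,{k:np.round(p[k],4).tolist() for k in p if k not in("image",)and not isinstance(p[k],str)})
    for t in["heatsink","far_edge","guide_mouth","rack","socket"]:
        try: print(t,[(np.round(d["uv"]).tolist(),round(d["score"],2)) for d in spotter.find_in(t,p)])
        except Exception as e: print(t,e)
pickle.dump(D,open("p0.pkl","wb"))
E
```

```text
pics
side {'fx': 467.782, 'fy': 467.782, 'cx': 323.5332, 'cy': 245.4019, 'R': [[-0.993, -0.1173, 0.0121], [-0.0934, 0.7198, -0.6878], [0.072, -0.6842, -0.7258]], 't': [0.5005, 0.2509, 1.1009], 'shot': 1}
heatsink [([296.0, 290.0], 0.84), ([394.0, 199.0], 0.77), ([339.0, 242.0], 0.73), ([419.0, 261.0], 0.59)]
far_edge [([339.0, 242.0], 0.84), ([293.0, 288.0], 0.72), ([416.0, 262.0], 0.69), ([392.0, 200.0], 0.59)]
guide_mouth [([238.0, 346.0], 0.9)]
rack [([239.0, 346.0], 0.65)]
socket [([222.0, 336.0], 0.8)]
top {'fx': 557.8727, 'fy': 557.8727, 'cx': 308.0188, 'cy': 235.8948, 'R': [[0.0192, -0.9997, 0.0168], [-0.9986, -0.02, -0.0481], [0.0484, -0.0158, -0.9987]], 't': [-0.1925, 0.5108, 1.4117], 'shot': 2}
heatsink [([352.0, 246.0], 0.97), ([281.0, 206.0], 0.94), ([336.0, 330.0], 0.89), ([431.0, 304.0], 0.64)]
far_edge [([354.0, 245.0], 0.81), ([431.0, 307.0], 0.68), ([333.0, 332.0], 0.6)]
guide_mouth [([174.0, 165.0], 0.9)]
rack [([172.0, 169.0], 0.91), ([175.0, 151.0], 0.67)]
socket [([177.0, 150.0], 0.77)]
```

View pics/side0.png

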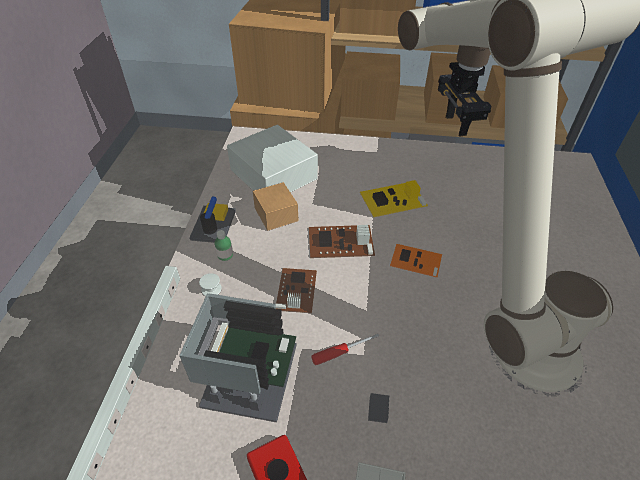

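View pics/top0.png

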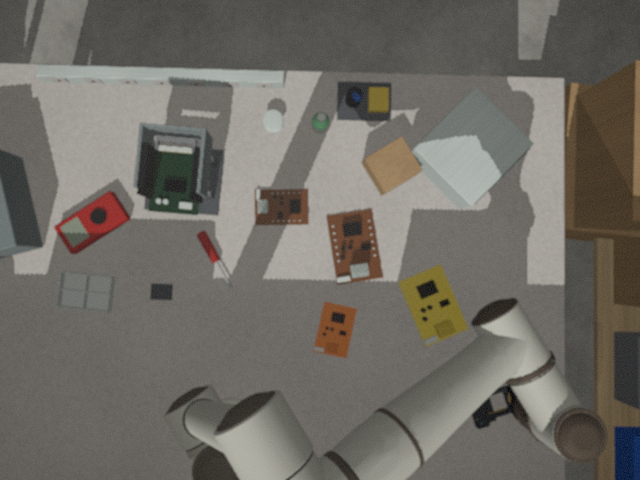

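```bash
cat > h.py <<'E'
import numpy as np,cv2,pickle
def cam(p):
    "K, R, t (world to camera)"
    K=np.array([[p["fx"],0,p["cx"]],[0,p["fy"],p["cy"]],[0,0,1]])
    if "R" in p: return K,np.array(p["R"]),np.array(p["t"])
    T=np.eye(4);T[:3,:3]=p["ee_rot"];T[:3,3]=p["tcp_pos"]
    W=np.linalg.inv(T@np.array(p["mount"]));return K,W[:3,:3],W[:3,3]
def plane(p,uv,z):
    K,R,t=cam(p);c=-R.T@t
    d=(R.T@np.linalg.inv(K)@np.c_[np.atleast_2d(uv),np.ones(len(np.atleast_2d(uv)))].T).T
    return c+d*((z-c[2])/d[:,2])[:,None]
def proj(p,X):
    K,R,t=cam(p);q=(K@(R@np.atleast_2d(X).T+t[:,None])).T;return q[:,:2]/q[:,2:]
def tri(ps,uvs):
    A=[]
    for p,uv in zip(ps,uvs):
        K,R,t=cam(p);P=K@np.c_[R,t];A+=[uv[0]*P[2]-P[0],uv[1]*P[2]-P[1]]
    v=np.linalg.svd(np.array(A))[2][-1];return v[:3]/v[3]
def shot(name,viewer,r):
    s=r.sense();p=viewer.capture(name)
    if name=="wrist": p["ee_rot"]=np.array(s["ee_rot"]);p["tcp_pos"]=np.array(s["tcp_pos"])
    return p
E
python3 - <<'E'
from station import r,viewer,spotter
from h import *
p=shot("wrist",viewer,r);print(np.round(p["mount"],4).tolist(),p["fx"],p["cx"],p["cy"])
print(r.sense())
p=shot("top",viewer,r)
for s in spotter.silhouettes("heatsink",p):
    m=s["region"].astype(np.uint8);b=cv2.minAreaRect(cv2.findNonZero(m));q=plane(p,cv2.boxPoints(b),0.004)
    print(s["uv"],round(s["score"],2),np.round(q[:,:2],3).tolist(),np.round(np.linalg.norm(np.diff(q[:3],axis=0),axis=1),3))
# rack crude
print(plane(p,[[137,125],[208,128],[146,211],[205,213],[174,165]],0.15).round(3).tolist())
print(plane(p,[[358,272],[356,240]],0.02).round(3).tolist())
D=pickle.load(open("p0.pkl","rb"))
print("mouth tri",tri([D["top"],D["side"]],[(174,165),(238,346)]),"sock",tri([D["top"],D["side"]],[(177,150),(222,336)]))
s=cv2.resize(D["side"]["image"][280:430,160:320],(800,750))[:600];s=cv2.resize(D["side"]["image"][285:425,170:310],(600,600),interpolation=cv2.INTER_CUBIC)
cv2.imwrite("pics/rackside.png",s[:,:,::-1])
E
```

```text
[[0.0002, -0.2453, 0.9694, -0.1419], [1.0, -0.0007, -0.0004, 0.0002], [0.0008, 0.9694, 0.2453, -0.0669], [0.0, 0.0, 0.0, 1.0]] 408.4820845284115 319.9889930042968 240.05758735687152
{'time_s': 0.65, 'joints': array([-5.73772619e+01,  2.20408901e+01,  4.51086870e-01, -1.62129590e-03,
       -6.84120338e+01, -1.48154103e+01]), 'joint_velocities': array([-0.05165418,  0.05800911, -0.14519897, -0.06274679, -0.01155233,
        0.0692134 ]), 'effort': array([-8.56921497e-05, -3.90276182e+01,  1.87563246e+01,  4.22310770e+00,
        1.55254273e-02, -7.57937926e-06]), 'tcp_pos': array([ 0.19113611, -0.59501319,  0.24154366]), 'ee_rot': array([[ 4.87639342e-06, -3.05807161e-01,  9.52093473e-01],
       [ 4.11885217e-05,  9.52093472e-01,  3.05807160e-01],
       [-9.99999999e-01,  3.77240867e-05,  1.72385272e-05]]), 'wrist_force': array([-0.48971799, -0.85978391,  0.08641215]), 'moment': array([ 0.06546578, -0.02973295,  0.04932082]), 'gripper_width': 1.0026048364397457}
[336.6, 329.6] 0.78 [[0.221, -0.202], [0.352, -0.227], [0.335, -0.313], [0.204, -0.288]] [0.133 0.088]
[280.3, 206.0] 0.67 [[0.636, -0.041], [0.639, -0.18], [0.546, -0.182], [0.543, -0.043]] [0.139 0.093]
[352.3, 243.5] 0.64 [[0.57, -0.228], [0.592, -0.347], [0.412, -0.378], [0.39, -0.26]] [0.121 0.183]
[[0.758, 0.222, 0.15], [0.754, 0.057, 0.15], [0.558, 0.194, 0.15], [0.556, 0.059, 0.15], [0.666, 0.133, 0.15]]
[[0.425, -0.311, 0.02], [0.506, -0.305, 0.02]]
mouth tri [0.66957631 0.14010772 0.1187082 ] sock [0.70289432 0.13054149 0.13488681]
```

View pics/rackside.png

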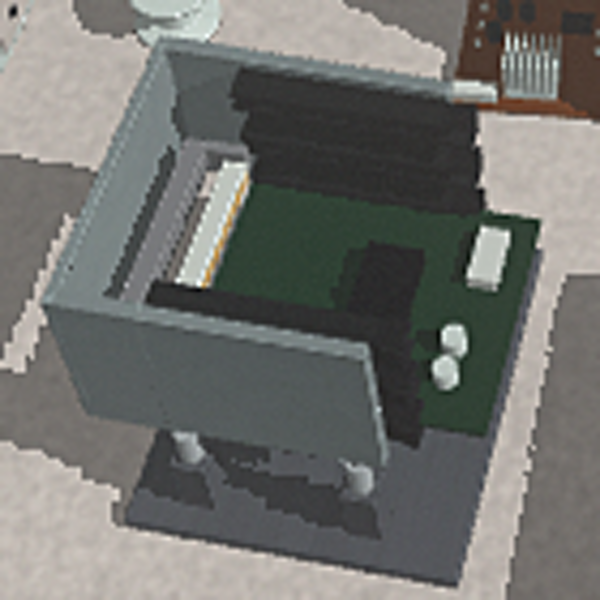

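>>> play_rows:
  commands:
    - {"fingers": -1, "tx": 0, "ty": 0.256, "tz": 0.446, "ax": 0.044, "ay": 0, "az": 0}
    - {"fingers": -1, "tx": 0, "ty": 0.256, "tz": 0.446, "ax": 0.044, "ay": 0, "az": 0}
    - {"fingers": -1, "tx": 0, "ty": 0.256, "tz": 0.446, "ax": 0.044, "ay": 0, "az": 0}
    - {"fingers": -1, "tx": 0, "ty": 0.256, "tz": 0.446, "ax": 0.044, "ay": 0, "az": 0}
    - {"fingers": -1, "tx": 0, "ty": 0.256, "tz": 0.446, "ax": 0.044, "ay": 0, "az": 0}

```text
time_s: 1.17
tcp_pos: [0.3309, -0.4412, 0.2418]
ee_rot: [[0.0, -0.171, 0.985], [-0.0, 0.985, 0.171], [-1.0, -0.0, 0.0]]
wrist_force: [0.6, -0.6, 0.8]
gripper_width: 1.0
```

>>> play_rows:
  commands:
    - {"fingers": -1, "tx": 0, "ty": 0.145, "tz": 0.186, "ax": 0, "ay": 0, "az": 0}
    - {"fingers": -1, "tx": 0, "ty": 0.145, "tz": 0.186, "ax": 0, "ay": 0, "az": 0}
    - {"fingers": -1, "tx": 0, "ty": 0.145, "tz": 0.186, "ax": 0, "ay": 0, "az": 0}
    - {"fingers": -1, "tx": 0, "ty": 0.145, "tz": 0.186, "ax": 0, "ay": 0, "az": 0}
    - {"fingers": -1, "tx": 0, "ty": 0.145, "tz": 0.186, "ax": 0, "ay": 0, "az": 0}

```text
time_s: 1.58
tcp_pos: [0.452, -0.3081, 0.2419]
ee_rot: [[0.002, -0.177, 0.984], [-0.0, 0.984, 0.177], [-1.0, -0.0, 0.002]]
wrist_force: [-0.0, -0.8, -0.1]
gripper_width: 1.001
```

Run:
```python
from station import r,viewer,spotter
from h import *
p=shot("wrist",viewer,r);pickle.dump(p,open("wb.pkl","wb"));print(p["tcp_pos"])
cv2.imwrite("pics/wb.png",p["image"][:,:,::-1])
for s in spotter.silhouettes("heatsink",p):
    m=s["region"].astype(np.uint8);b=cv2.minAreaRect(cv2.findNonZero(m));q=plane(p,cv2.boxPoints(b),0.004)
    print(s["uv"],round(s["score"],2),np.round(q[:,:2],4).tolist(),np.round(np.linalg.norm(np.diff(q[:3],axis=0),axis=1),3))
    print(cv2.boxPoints(b).round(1).tolist())
```

```text
[ 0.45204896 -0.30811915  0.24185932]
[125.0, 74.9] 0.94 [[0.3212, -0.5822], [0.2712, -0.4725], [0.4019, -0.4145], [0.4605, -0.5343]] [0.121 0.143]
[[24.399999618530273, 0.20000000298023224], [160.89999389648438, -40.79999923706055], [213.60000610351562, 134.89999389648438], [77.19999694824219, 175.89999389648438]]
[408.3, 48.9] 0.94 [[0.3336, -0.3141], [0.2403, -0.2919], [0.2546, -0.2082], [0.3511, -0.2252]] [0.096 0.085]
[[337.29998779296875, 76.0], [385.29998779296875, -39.099998474121094], [479.70001220703125, 0.30000001192092896], [431.79998779296875, 115.4000015258789]]
[430.4, 361.6] 0.74 [[0.5718, -0.191], [0.5646, -0.1507], [0.6039, -0.1404], [0.6113, -0.1817]] [0.041 0.041]
[[412.0, 343.0], [452.0, 343.0], [452.0, 378.0], [412.0, 378.0]]
[319.7, 227.7] 0.61 [[0.5577, -0.3563], [0.4131, -0.3762], [0.3923, -0.2597], [0.5349, -0.2285]] [0.146 0.118]
[[254.0, 304.0], [254.0, 155.0], [384.0, 155.0], [384.0, 304.0]]
```

View pics/wb.png

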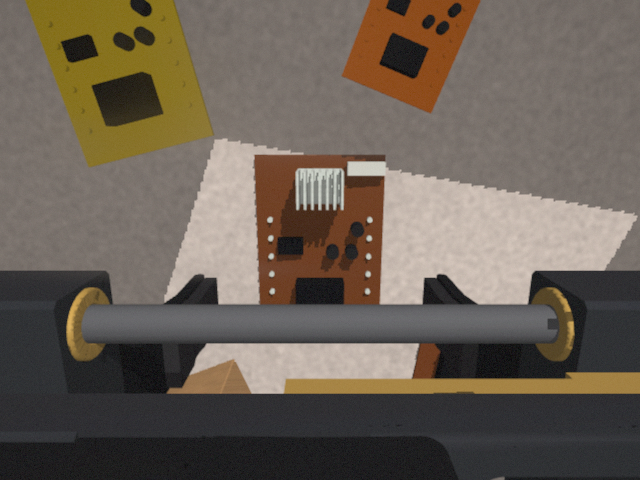

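Run:
```python
from h import *
p=pickle.load(open("wb.pkl","rb"));im=p["image"].astype(int)
m=((im[:,:,0]-im[:,:,2]>25)&(im[:,:,0]<150)).astype(np.uint8);m[:,:235]=0;m[:,400:]=0;m[300:]=0;m[:140]=0
L=[];R_=[];T=[]
for y in range(165,272):
    c=np.flatnonzero(m[y]); 
    if len(c): L.append((c[0]-.5,y)); 
    if len(c) and y>190: R_.append((c[-1]+.5,y))
for x in range(262,340):
    c=np.flatnonzero(m[:,x]); T.append((x,c[0]-.5))
def fit(u):
    q=plane(p,np.array(u,float),0.004)[:,:2].astype(np.float32)
    vx,vy,x,y=cv2.fitLine(q,cv2.DIST_HUBER,0,.01,.01).ravel();d=np.array([vx,vy]);c=np.array([x,y])
    n=np.array([-vy,vx]);print(np.degrees(np.arctan2(vy,vx)),np.abs((q-c)@n).max());return c,d
l,ri,t=fit(L),fit(R_),fit(T)
d=(l[1]*np.sign(l[1][0])+ri[1]*np.sign(ri[1][0]));d/=np.linalg.norm(d);n=np.array([-d[1],d[0]])
print("width",(l[0]-ri[0])@n)
mid=(l[0]@n+ri[0]@n)/2; 
# near edge at centreline
e=mid*n; s=((t[0]-e)@np.array([-t[1][1],t[1][0]]))/(d@np.array([-t[1][1],t[1][0]]))
print("yaw",np.degrees(np.arctan2(d[1],d[0])),"near",e+s*d,"hs",e+(s+.028)*d)
h=e+(s+.028)*d
for zz in(.004,.044):
    for a in(-16,16):
        print(proj(p,np.r_[h+a/1000*d,zz]).round(1), end=' ')
```

```text
10.211041 0.0009869115
10.004644 0.0005945014
-78.88119 0.00090223737
width -0.1196338
yaw 10.107843 near [ 0.40149832 -0.31796232] hs [ 0.42906374 -0.31304827]
[[319.2 167. ]] [[319.2 201.6]] [[319.1 170.6]] [[319.1 209.1]]
```

>>> play_rows:
  commands:
    - {"fingers": -1, "tx": -0.224, "ty": 0.535, "tz": 0.324, "ax": 0.064, "ay": 0, "az": 0}
    - {"fingers": -1, "tx": -0.224, "ty": 0.535, "tz": 0.324, "ax": 0.064, "ay": 0, "az": 0}
    - {"fingers": -1, "tx": -0.224, "ty": 0.535, "tz": 0.324, "ax": 0.064, "ay": 0, "az": 0}
    - {"fingers": -1, "tx": -0.224, "ty": 0.535, "tz": 0.324, "ax": 0.064, "ay": 0, "az": 0}
    - {"fingers": -1, "tx": -0.224, "ty": 0.535, "tz": 0.324, "ax": 0.064, "ay": 0, "az": 0}

```text
time_s: 2.1
tcp_pos: [0.5186, -0.1317, 0.3116]
ee_rot: [[0.0, 0.031, 1.0], [-0.0, 1.0, -0.031], [-1.0, -0.0, 0.0]]
wrist_force: [0.5, -0.7, -0.2]
gripper_width: 1.004
```

>>> play_rows:
  commands:
    - {"fingers": -1, "tx": -0.131, "ty": 0.353, "tz": 0.124, "ax": 0, "ay": 0, "az": 0}
    - {"fingers": -1, "tx": -0.131, "ty": 0.353, "tz": 0.124, "ax": 0, "ay": 0, "az": 0}
    - {"fingers": -1, "tx": -0.131, "ty": 0.353, "tz": 0.124, "ax": 0, "ay": 0, "az": 0}
    - {"fingers": -1, "tx": -0.131, "ty": 0.353, "tz": 0.124, "ax": 0, "ay": 0, "az": 0}
    - {"fingers": -1, "tx": -0.131, "ty": 0.353, "tz": 0.124, "ax": 0, "ay": 0, "az": 0}

```text
time_s: 2.52
tcp_pos: [0.5895, 0.0518, 0.3805]
ee_rot: [[0.0, 0.03, 1.0], [-0.0, 1.0, -0.03], [-1.0, -0.0, 0.0]]
wrist_force: [1.1, -0.6, 0.0]
gripper_width: 1.003
```

>>> play_rows:
  commands:
    - {"fingers": -1, "tx": -0.03, "ty": 0.1, "tz": 0.035, "ax": 0, "ay": 0, "az": 0}
    - {"fingers": -1, "tx": -0.03, "ty": 0.1, "tz": 0.035, "ax": 0, "ay": 0, "az": 0}
    - {"fingers": -1, "tx": -0.03, "ty": 0.1, "tz": 0.035, "ax": 0, "ay": 0, "az": 0}
    - {"fingers": -1, "tx": -0.03, "ty": 0.1, "tz": 0.035, "ax": 0, "ay": 0, "az": 0}

```text
time_s: 2.85
tcp_pos: [0.6185, 0.1265, 0.4012]
ee_rot: [[-0.001, 0.027, 1.0], [-0.0, 1.0, -0.027], [-1.0, -0.0, -0.001]]
wrist_force: [-0.9, -0.7, 0.7]
gripper_width: 1.002
```

Run:
```python
from station import r,viewer,spotter
from h import *
p=shot("wrist",viewer,r);pickle.dump(p,open("wr1.pkl","wb"));print(p["tcp_pos"])
cv2.imwrite("pics/wr1.png",cv2.resize(p["image"][:,:,::-1],(800,600),interpolation=cv2.INTER_CUBIC))
```

```text
[0.61846305 0.12649307 0.40123486]
```

View pics/wr1.png

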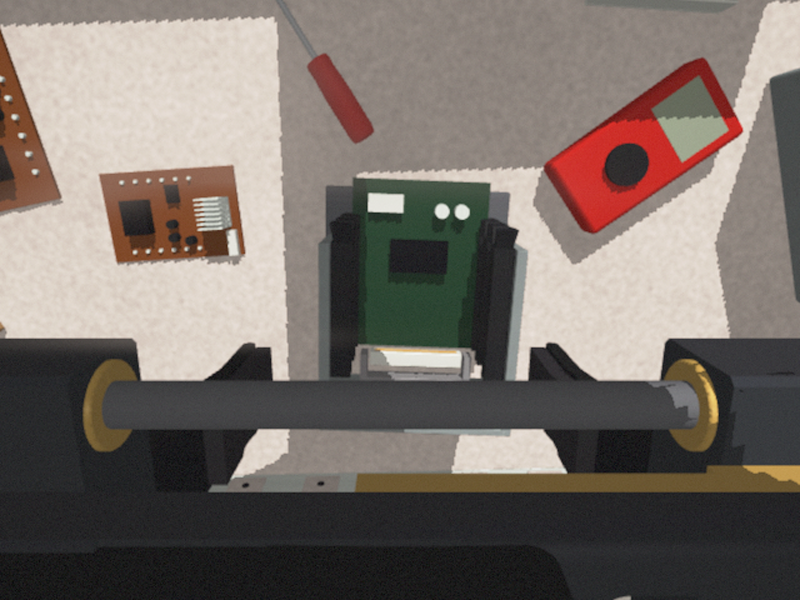

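>>> play_rows:
  commands:
    - {"fingers": -1, "tx": 0.05, "ty": 0, "tz": -0.1, "ax": 0, "ay": -0.1, "az": 0}
    - {"fingers": -1, "tx": 0.2, "ty": -0.005, "tz": -0.198, "ax": 0, "ay": -0.25, "az": 0}
    - {"fingers": -1, "tx": 0.2, "ty": -0.005, "tz": -0.198, "ax": 0, "ay": -0.25, "az": 0}
    - {"fingers": -1, "tx": 0.2, "ty": -0.005, "tz": -0.198, "ax": 0, "ay": -0.25, "az": 0}
    - {"fingers": -1, "tx": 0.2, "ty": -0.005, "tz": -0.198, "ax": 0, "ay": -0.25, "az": 0}

```text
time_s: 3.32
tcp_pos: [0.516, 0.1199, 0.3029]
ee_rot: [[0.441, 0.053, 0.896], [-0.036, 0.999, -0.041], [-0.897, -0.015, 0.442]]
wrist_force: [1.7, -1.7, 0.8]
gripper_width: 0.999
```

>>> play_rows:
  commands:
    - {"fingers": -1, "tx": 0.036, "ty": 0.004, "tz": -0.086, "ax": 0, "ay": -0.105, "az": 0}
    - {"fingers": -1, "tx": 0.036, "ty": 0.004, "tz": -0.086, "ax": 0, "ay": -0.105, "az": 0}
    - {"fingers": -1, "tx": 0.036, "ty": 0.004, "tz": -0.086, "ax": 0, "ay": -0.105, "az": 0}
    - {"fingers": -1, "tx": 0.036, "ty": 0.004, "tz": -0.086, "ax": 0, "ay": -0.105, "az": 0}
    - {"fingers": -1, "tx": 0.036, "ty": 0.004, "tz": -0.086, "ax": 0, "ay": -0.105, "az": 0}

```text
time_s: 3.73
tcp_pos: [0.4245, 0.0553, 0.3126]
ee_rot: [[0.686, -0.001, 0.728], [0.003, 1.0, -0.001], [-0.728, 0.003, 0.686]]
wrist_force: [-0.4, -1.2, 1.7]
gripper_width: 0.997
```

Run:
```python
from station import r,viewer,spotter
from h import *
p=shot("wrist",viewer,r);pickle.dump(p,open("wr2.pkl","wb"));print(p["tcp_pos"],p["ee_rot"])
cv2.imwrite("pics/wr2.png",cv2.resize(p["image"][:,:,::-1],(800,600),interpolation=cv2.INTER_CUBIC))
```

```text
[0.42454189 0.05532978 0.31255466] [[ 6.85630318e-01 -1.31470502e-03  7.27948720e-01]
 [ 2.93808280e-03  9.99995222e-01 -9.61248900e-04]
 [-7.27943978e-01  2.79783500e-03  6.85630905e-01]]
```

View pics/wr2.png

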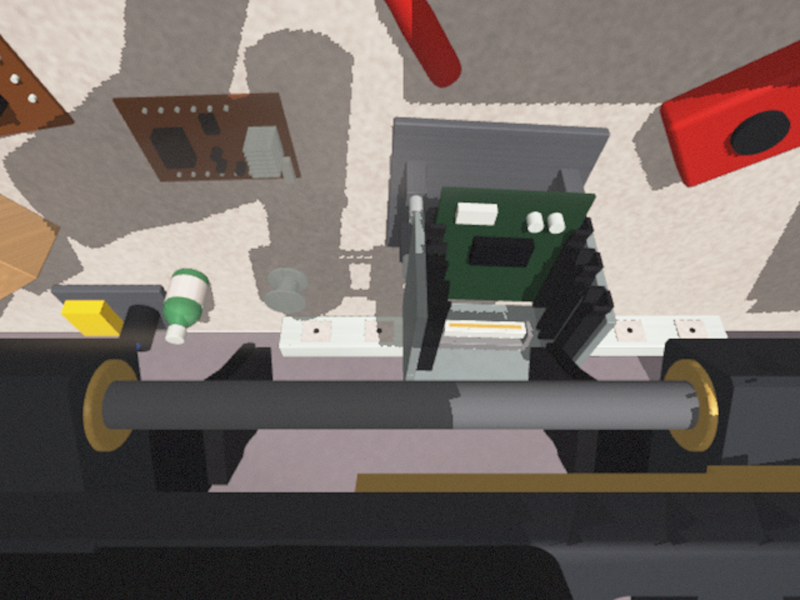

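Run:
```python
from h import *
a=pickle.load(open("wr2.pkl","rb"))["image"][145:265,310:510]
b=pickle.load(open("wr1.pkl","rb"))["image"][135:285,250:425]
g=lambda i:np.clip((i/255.)**.5*255,0,255).astype(np.uint8)
a=cv2.resize(g(a),None,fx=4,fy=4,interpolation=cv2.INTER_NEAREST)
b=cv2.resize(g(b),None,fx=4,fy=4,interpolation=cv2.INTER_NEAREST)
print(a.shape,b.shape)
cv2.imwrite("pics/ca.png",a[:,:,::-1]);cv2.imwrite("pics/cb.png",b[:,:,::-1])
```

```text
(480, 800, 3) (600, 700, 3)
```

View pics/ca.png

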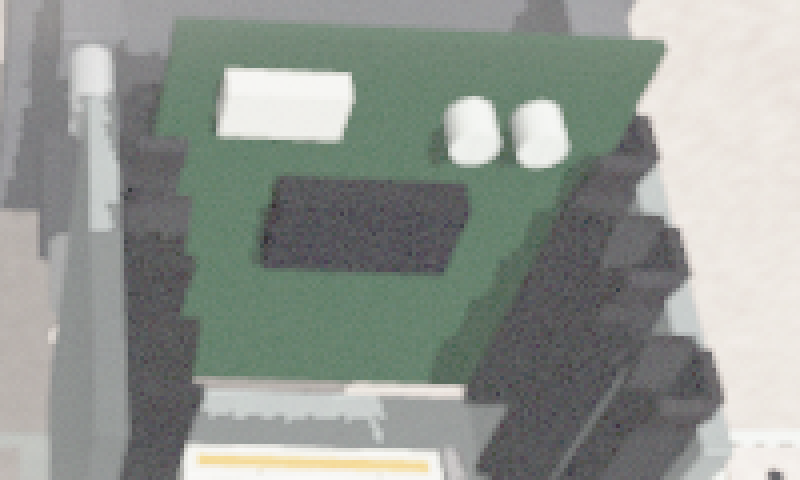

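View pics/cb.png

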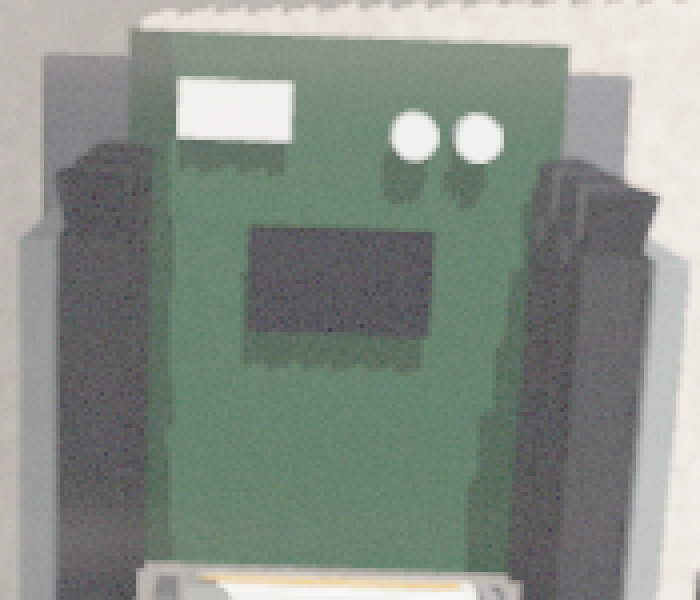

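Run:
```python
from h import *
A=pickle.load(open("wr2.pkl","rb"));B=pickle.load(open("wr1.pkl","rb"))
fa=lambda u,v:(u/4+310-.4,v/4+145-.4); fb=lambda u,v:(u/4+250-.4,v/4+135-.4)
P={}
for n,a,b in[("gL",(175,18),(131,30)),("gR",(666,40),(569,46)),("upRouter",(708,345),(658,197)),("tallwhiteTL",(222,67),(177,78)),("chipTL",(277,177),(248,226)),("chipTR",(469,182),(435,232)),("socketyL",(200,460),(203,578))]:
    X=tri([A,B],[fa(*a),fb(*b)]);P[n]=X
    print(n,X.round(4),(proj(A,X)-fa(*a)).round(1),(proj(B,X)-fb(*b)).round(1))
d=P["gL"]-P["gR"];print(np.linalg.norm(d),d, "yaw",np.degrees(np.arctan2(-d[0],d[1])))
```

```text
gL [0.5558 0.0874 0.0909] [[ 0.1 -0. ]] [[-0.1  0. ]]
gR [0.5633 0.2054 0.0909] [[ 0. -0.]] [[-0.  0.]]
upRouter [0.5976 0.2144 0.1557] [[ 1.6 -0.1]] [[-1.6  0.6]]
tallwhiteTL [0.5687 0.0995 0.0944] [[ 0.1 -0. ]] [[-0.1  0. ]]
chipTL [0.6089 0.1174 0.0952] [[-0.1  0. ]] [[ 0.1 -0. ]]
chipTR [0.6122 0.1686 0.0943] [[ 0.1 -0. ]] [[-0.1  0. ]]
socketyL [0.6987 0.1029 0.1289] [[ 0. -0.]] [[-0.  0.]]
0.11821915007655888 [-7.51572061e-03 -1.17980003e-01  1.47158452e-05] yaw 176.3549926026273
```

Run:
```python
from h import *
from scipy.optimize import brentq
A=pickle.load(open("wr2.pkl","rb"));B=pickle.load(open("wr1.pkl","rb"))
fa=lambda u,v:(u/4+310-.4,v/4+145-.4); fb=lambda u,v:(u/4+250-.4,v/4+135-.4)
def zof(p,a,b,w):
    f=lambda z:np.linalg.norm(np.diff(plane(p,[a,b],z),axis=0))-w
    z=brentq(f,0,.25);return z,plane(p,[a,b],z).round(4).tolist()
print("green120 B",zof(B,fb(131,30),fb(569,46),.12))
print("green120 A",zof(A,fa(175,18),fa(666,40),.12))
print("wall151 B",zof(B,fb(20,240),fb(687,258),.151))
S=pickle.load(open("p0.pkl","rb"))["side"];T=pickle.load(open("p0.pkl","rb"))["top"]
# side-camera crop (600 px for 140 px): corners of rack
k=140/600;fs=lambda u,v:(u*k+170-.4,v*k+285-.4)
for n,a,sd in[("gL",(131,30),(541,221)),("gR",(569,46),None)]:
    if sd:
        X=tri([B,S],[fb(*a),fs(*sd)]);print(n,X.round(4),(proj(S,X)-fs(*sd)).round(1))
# green board corner right in side pic (487,436)
X=tri([B,S],[fb(569,46),fs(487,436)]);print("gR",X.round(4),(proj(S,X)-fs(487,436)).round(1))
X=tri([B,S],[fb(20,240),fs(478,90)]);print("wallL top front",X.round(4))
X=tri([B,S],[fb(687,258),fs(367,350)]);print("wallR top front",X.round(4),(proj(S,X)-fs(367,350)).round(1))
```

```text
green120 B (0.08385832153201717, [[0.5559, 0.0869, 0.0839], [0.5635, 0.2066, 0.0839]])
green120 A (0.08683072478220516, [[0.5599, 0.0878, 0.0868], [0.5675, 0.2076, 0.0868]])
wall151 B (0.17518461916224912, [[0.6004, 0.0677, 0.1752], [0.6088, 0.2185, 0.1752]])
gL [0.5554 0.0879 0.0962] [[-0.1  0. ]]
gR [0.5625 0.2047 0.094 ] [[-0.3 -0. ]]
wallL top front [0.5929 0.0671 0.1736]
wallR top front [0.6075 0.2162 0.1845] [[0.1 0. ]]
```

>>> play_rows:
  commands:
    - {"fingers": -1, "tx": 0.148, "ty": 0.12, "tz": -0.057, "ax": 0, "ay": -0.074, "az": 0}
    - {"fingers": -1, "tx": 0.148, "ty": 0.12, "tz": -0.057, "ax": 0, "ay": -0.074, "az": 0}
    - {"fingers": -1, "tx": 0.148, "ty": 0.12, "tz": -0.057, "ax": 0, "ay": -0.074, "az": 0}
    - {"fingers": -1, "tx": 0.148, "ty": 0.12, "tz": -0.057, "ax": 0, "ay": -0.074, "az": 0}
    - {"fingers": -1, "tx": 0.148, "ty": 0.12, "tz": -0.057, "ax": 0, "ay": -0.074, "az": 0}

```text
time_s: 4.2
tcp_pos: [0.4186, 0.0345, 0.3707]
ee_rot: [[0.785, -0.022, 0.619], [0.009, 1.0, 0.024], [-0.619, -0.013, 0.785]]
wrist_force: [0.2, -0.8, 0.3]
gripper_width: 1.0
```

Run:
```python
from station import r,viewer,spotter
from h import *
p=shot("wrist",viewer,r);pickle.dump(p,open("wr3.pkl","wb"));print(p["tcp_pos"],p["ee_rot"].round(3).tolist(),r.sense()["joints"])
# predicted middle mouth and green board in this picture, to place the crop
y=np.radians(-3.4);ex=np.array([np.cos(y),np.sin(y),0]);ey=np.array([-np.sin(y),np.cos(y),0])
print(proj(p,[np.array([.575,.1455,.123])+s*ey*.0645+[0,0,h] for s in(-1,1) for h in(0,52e-3,-36e-3)]).round(0).tolist())
```

```text
[0.4185651  0.03452397 0.3706848 ] [[0.785, -0.022, 0.619], [0.009, 1.0, 0.024], [-0.619, -0.013, 0.785]] [  20.78443171  -25.17470479  -61.27254732   76.11300667  -16.1247776
 -177.39195947]
[[368.0, 104.0], [370.0, 148.0], [367.0, 76.0], [497.0, 113.0], [506.0, 156.0], [491.0, 85.0]]
```

Run:
```python
from h import *
a=pickle.load(open("wr3.pkl","rb"))["image"][55:195,345:535]
g=lambda i:np.clip((i/255.)**.45*255,0,255).astype(np.uint8)
a=cv2.resize(g(a),None,fx=4,fy=4,interpolation=cv2.INTER_NEAREST)
cv2.imwrite("pics/cc.png",a[:,:,::-1])
```

```text
(no output)
```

View pics/cc.png

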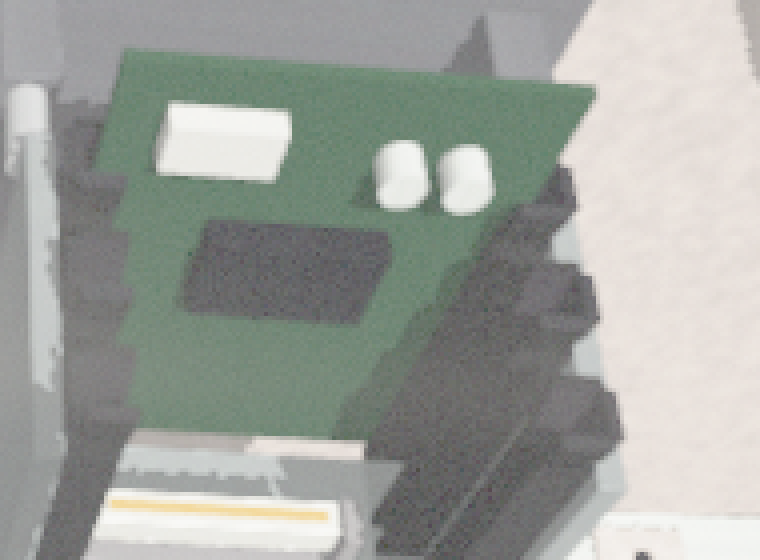

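Run:
```python
from h import *
A=pickle.load(open("wr2.pkl","rb"));B=pickle.load(open("wr1.pkl","rb"));C=pickle.load(open("wr3.pkl","rb"))
fa=lambda u,v:(u/4+310-.4,v/4+145-.4); fb=lambda u,v:(u/4+250-.4,v/4+135-.4);fc=lambda u,v:(u/4+345-.4,v/4+55-.4)
for n,b,c,a in[("gL",(131,30),(124,48),(175,18)),("gR",(569,46),(596,90),(666,40)),("upR",(658,197),(622,432),(722,398)),("wallR",(687,258),(625,490),None),("chipTL",(248,226),(207,219),None),("chipTR",(435,232),(392,233),None),("sockyL",(203,578),(110,500),(200,460))]:
    ps=[B,C];us=[fb(*b),fc(*c)]
    X=tri(ps,us);print(n,X.round(4),(proj(C,X)-us[1]).round(1),end=' ')
    if a: X=tri(ps+[A],us+[fa(*a)]);print(X.round(4),(proj(A,X)-fa(*a)).round(1))
    else: print()
```

```text
gL [0.5558 0.0874 0.0906] [[ 0. -0.]] [0.5558 0.0874 0.0908] [[ 0.1 -0.1]]
gR [0.5633 0.2051 0.0924] [[ 0.1 -0. ]] [0.5634 0.2052 0.0916] [[-0.   0.6]]
upR [0.5954 0.2123 0.1707] [[0.3 0. ]] [0.5953 0.212  0.1714] [[ 0.2 -0.5]]
wallR [0.6083 0.2172 0.179 ] [[0.4 0. ]] 
chipTL [0.6089 0.1174 0.095 ] [[-0.1  0. ]] 
chipTR [0.612  0.1686 0.0955] [[ 0. -0.]] 
sockyL [0.6994 0.1026 0.1269] [[ 0.2 -0. ]] [0.699  0.1027 0.128 ] [[-0.2 -0.5]]
```

```bash
cat > go.py <<'E'
import sys
from h import *
from station import r
from scipy.spatial.transform import Rotation as Ro
def down(yawz):
    a=np.radians(yawz);x=np.array([0,0,-1.]);z=np.array([np.cos(a),np.sin(a),0]);return np.c_[x,np.cross(z,x),z]
def go(x,y,z,yawz):
    s=r.sense();R=np.array(s["ee_rot"]);d=R.T@(np.array([x,y,z])-s["tcp_pos"])
    w=Ro.from_matrix(R.T@down(yawz)).as_rotvec()
    print("t",(d/.75).round(4),"a",(w/np.pi).round(4),"rows",round(np.linalg.norm(d)/.0417,1),round(np.degrees(np.linalg.norm(w))/7.16,1))
    print("j",np.round(s["joints"],1),"F",np.round(s["wrist_force"],1),"M",np.round(s["moment"],2),"w",round(87*s["gripper_width"],1),"t",s["time_s"],"tcp",np.round(s["tcp_pos"],4))
if __name__=="__main__": go(*map(float,sys.argv[1:]))
E
python3 go.py .5 0 .4 0
```

```text
t [ 0.0603 -0.0495  0.097 ] a [0.0085 0.2872 0.0007] rows 2.2 7.2
j [  20.8  -25.2  -61.3   76.1  -16.1 -177.4] F [-0.9 -0.9  0.1] M [-0.04  1.64  0.  ] w 87.0 t 4.25 tcp [0.4186 0.035  0.3705]
```

>>> play_rows:
  commands:
    - {"fingers": -1, "tx": 0.06, "ty": -0.05, "tz": 0.097, "ax": 0.008, "ay": 0.287, "az": 0}
    - {"fingers": -1, "tx": 0.06, "ty": -0.05, "tz": 0.097, "ax": 0.008, "ay": 0.287, "az": 0}
    - {"fingers": -1, "tx": 0.06, "ty": -0.05, "tz": 0.097, "ax": 0.008, "ay": 0.287, "az": 0}
    - {"fingers": -1, "tx": 0.06, "ty": -0.05, "tz": 0.097, "ax": 0.008, "ay": 0.287, "az": 0}
    - {"fingers": -1, "tx": 0.06, "ty": -0.05, "tz": 0.097, "ax": 0.008, "ay": 0.287, "az": 0}

```text
time_s: 4.67
tcp_pos: [0.5005, 0.002, 0.3967]
ee_rot: [[0.542, 0.013, 0.841], [-0.031, 0.999, 0.005], [-0.84, -0.029, 0.542]]
wrist_force: [1.3, -2.5, 1.6]
gripper_width: 1.0
```

```bash
python3 go.py .5 0 .4 0;python3 go.py .5 -.1 .3 60
```

```text
t [-0.004  -0.0029  0.0018] a [-0.0012  0.1822  0.0102] rows 0.1 4.6
j [  27.1  -10.9  -29.8   23.1  -44.4 -130.1] F [ 1.3 -2.5  1.6] M [-0.38  0.89 -0.24] w 87.0 t 4.6667 tcp [0.5005 0.002  0.3967]
t [ 0.1122 -0.1322 -0.0711] a [-0.3251  0.1598  0.1046] rows 3.4 9.5
j [  27.1  -10.9  -29.8   23.1  -44.4 -130.1] F [ 1.3 -2.5  1.6] M [-0.38  0.89 -0.24] w 87.0 t 4.6667 tcp [0.5005 0.002  0.3967]
```

>>> play_rows:
  commands:
    - {"fingers": -1, "tx": -0.004, "ty": -0.003, "tz": 0.002, "ax": 0, "ay": 0.182, "az": 0.01}
    - {"fingers": -1, "tx": -0.004, "ty": -0.003, "tz": 0.002, "ax": 0, "ay": 0.182, "az": 0.01}
    - {"fingers": -1, "tx": -0.004, "ty": -0.003, "tz": 0.002, "ax": 0, "ay": 0.182, "az": 0.01}
    - {"fingers": -1, "tx": -0.004, "ty": -0.003, "tz": 0.002, "ax": 0, "ay": 0.182, "az": 0.01}
    - {"fingers": -1, "tx": -0.004, "ty": -0.003, "tz": 0.002, "ax": 0, "ay": 0.182, "az": 0.01}

```text
time_s: 5.08
tcp_pos: [0.5023, -0.0001, 0.4012]
ee_rot: [[0.002, 0.006, 1.0], [0.001, 1.0, -0.006], [-1.0, 0.001, 0.002]]
wrist_force: [0.6, -0.2, -0.4]
gripper_width: 1.0
```

```bash
python3 go.py .429 -.313 .15 100.1
```

```text
t [ 0.3342 -0.4182 -0.096 ] a [-5.58e-01  9.00e-04  3.00e-04] rows 9.8 14.0
j [  18.5    5.6    1.    -0.   -85.2 -108.8] F [ 0.6 -0.2 -0.4] M [ 0.03 -0.1   0.04] w 87.0 t 5.0833 tcp [ 5.023e-01 -1.000e-04  4.012e-01]
```

>>> play_rows:
  commands:
    - {"fingers": -0.15, "tx": 0.334, "ty": -0.418, "tz": -0.096, "ax": -0.558, "ay": 0, "az": 0}
    - {"fingers": -0.15, "tx": 0.334, "ty": -0.418, "tz": -0.096, "ax": -0.558, "ay": 0, "az": 0}
    - {"fingers": -0.15, "tx": 0.334, "ty": -0.418, "tz": -0.096, "ax": -0.558, "ay": 0, "az": 0}
    - {"fingers": -0.15, "tx": 0.334, "ty": -0.418, "tz": -0.096, "ax": -0.558, "ay": 0, "az": 0}
    - {"fingers": -0.15, "tx": 0.334, "ty": -0.418, "tz": -0.096, "ax": -0.558, "ay": 0, "az": 0}

```text
time_s: 5.5
tcp_pos: [0.4648, -0.1559, 0.2763]
ee_rot: [[0.007, -0.566, 0.824], [0.001, 0.824, 0.566], [-1.0, -0.003, 0.006]]
wrist_force: [-0.2, 0.5, 0.3]
gripper_width: 0.706
```

```bash
python3 go.py .429 -.313 .15 100.1
```

```text
t [ 0.1678 -0.1452 -0.159 ] a [-0.3646  0.0013  0.002 ] rows 4.9 9.2
j [  0.4   7.1 -14.7  -0.1 -67.7 -55.9] F [-0.2  0.5  0.3] M [ 0.01 -0.06  0.05] w 61.4 t 5.5 tcp [ 0.4648 -0.1559  0.2763]
```

>>> play_rows:
  commands:
    - {"fingers": -0.15, "tx": 0.168, "ty": -0.145, "tz": -0.159, "ax": -0.365, "ay": 0, "az": 0}
    - {"fingers": -0.15, "tx": 0.168, "ty": -0.145, "tz": -0.159, "ax": -0.365, "ay": 0, "az": 0}
    - {"fingers": -0.15, "tx": 0.168, "ty": -0.145, "tz": -0.159, "ax": -0.365, "ay": 0, "az": 0}
    - {"fingers": -0.15, "tx": 0.168, "ty": -0.145, "tz": -0.159, "ax": -0.365, "ay": 0, "az": 0}
    - {"fingers": -0.15, "tx": 0.168, "ty": -0.145, "tz": -0.159, "ax": -0.365, "ay": 0, "az": 0}

```text
time_s: 5.92
tcp_pos: [0.4297, -0.3067, 0.1548]
ee_rot: [[0.008, -0.929, 0.369], [0.002, 0.369, 0.929], [-1.0, -0.006, 0.005]]
wrist_force: [1.1, 0.0, -0.3]
gripper_width: 0.582
```

```bash
python3 go.py .429 -.313 .15 100.1
```

```text
t [ 0.0063 -0.0022 -0.0081] a [-0.1765  0.0009  0.0024] rows 0.2 4.4
j [-18.   17.3 -20.3  -0.3 -52.1  -3.4] F [ 1.1  0.  -0.3] M [ 0.06 -0.01  0.02] w 50.7 t 5.9167 tcp [ 0.4297 -0.3067  0.1548]
```

>>> play_rows:
  commands:
    - {"fingers": -0.15, "tx": 0.006, "ty": -0.002, "tz": -0.008, "ax": -0.1765, "ay": 0.001, "az": 0.002}
    - {"fingers": -0.15, "tx": 0.006, "ty": -0.002, "tz": -0.008, "ax": -0.1765, "ay": 0.001, "az": 0.002}
    - {"fingers": -0.15, "tx": 0.006, "ty": -0.002, "tz": -0.008, "ax": -0.1765, "ay": 0.001, "az": 0.002}
    - {"fingers": -0.15, "tx": 0.006, "ty": -0.002, "tz": -0.008, "ax": -0.1765, "ay": 0.001, "az": 0.002}
    - {"fingers": -0.15, "tx": 0.006, "ty": -0.002, "tz": -0.008, "ax": -0.1765, "ay": 0.001, "az": 0.002}

```text
time_s: 6.33
tcp_pos: [0.4293, -0.3117, 0.1509]
ee_rot: [[0.0, -0.985, -0.174], [-0.0, -0.174, 0.985], [-1.0, -0.0, -0.0]]
wrist_force: [-0.4, 0.4, 0.4]
gripper_width: 0.575
```

```bash
python3 go.py .429 -.313 .027 100.1;  python3 - <<'E'
from station import r,viewer,spotter
from h import *
p=shot("wrist",viewer,r)
h=np.array([.42906,-.31305]);a=np.radians(10.1);d=np.array([np.cos(a),np.sin(a)]);n=np.array([-d[1],d[0]])
im=p["image"].copy()
for hh in(.044,.004):
  q=proj(p,[np.r_[h+s*.016*d+t*.02*n,hh] for s,t in((-1,-1),(1,-1),(1,1),(-1,1))]);cv2.polylines(im,[q.round().astype(np.int32)],True,(255,0,255),1);print(q.round().tolist())
cv2.imwrite("pics/pre.png",im[:,:,::-1])
E
```

```text
t [ 0.1652  0.0007 -0.0016] a [-0.0005 -0.      0.    ] rows 3.0 0.0
j [-18.4  17.9 -20.1   0.  -52.   28.5] F [-0.4  0.4  0.4] M [0.02 0.11 0.04] w 50.1 t 6.3333 tcp [ 0.4293 -0.3117  0.1509]
[[346.0, 212.0], [295.0, 212.0], [296.0, 274.0], [345.0, 274.0]]
[[343.0, 202.0], [298.0, 202.0], [299.0, 256.0], [342.0, 256.0]]
```

View pics/pre.png

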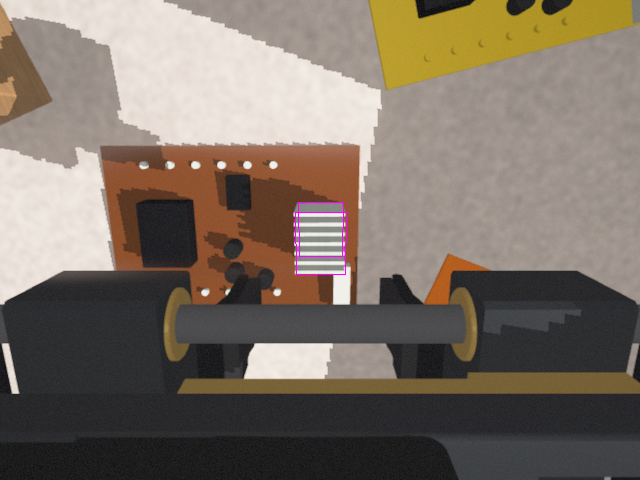

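>>> play_rows:
  commands:
    - {"fingers": -0.15, "tx": 0.055, "ty": 0.001, "tz": -0.002, "ax": 0, "ay": 0, "az": 0}
    - {"fingers": -0.15, "tx": 0.1, "ty": 0.001, "tz": -0.002, "ax": 0, "ay": 0, "az": 0}
    - {"fingers": -0.15, "tx": 0.135, "ty": 0.001, "tz": -0.002, "ax": 0, "ay": 0, "az": 0}
    - {"fingers": -0.15, "tx": 0.155, "ty": 0.001, "tz": -0.002, "ax": 0, "ay": 0, "az": 0}
    - {"fingers": -0.15, "tx": 0.165, "ty": 0.001, "tz": -0.002, "ax": 0, "ay": 0, "az": 0}

```text
time_s: 6.8
tcp_pos: [0.4278, -0.3129, 0.0254]
ee_rot: [[-0.003, -0.986, -0.168], [0.001, -0.168, 0.986], [-1.0, 0.003, 0.001]]
wrist_force: [-0.7, -1.1, 0.5]
gripper_width: 0.575
```

>>> play_rows:
  commands:
    - {"fingers": 1, "tx": 0, "ty": 0, "tz": 0, "ax": 0, "ay": 0, "az": 0}
    - {"fingers": 1, "tx": 0, "ty": 0, "tz": 0, "ax": 0, "ay": 0, "az": 0}
    - {"fingers": 1, "tx": 0, "ty": 0, "tz": 0, "ax": 0, "ay": 0, "az": 0}
    - {"fingers": 1, "tx": 0, "ty": 0, "tz": 0, "ax": 0, "ay": 0, "az": 0}
    - {"fingers": 1, "tx": 0, "ty": 0, "tz": 0, "ax": 0, "ay": 0, "az": 0}

```text
time_s: 7.22
tcp_pos: [0.4306, -0.3143, 0.0304]
ee_rot: [[0.006, -0.986, -0.169], [-0.003, -0.169, 0.986], [-1.0, -0.006, -0.004]]
wrist_force: [0.5, 1.2, 1.2]
gripper_width: 0.366
```

>>> play_rows:
  commands:
    - {"fingers": 1, "tx": 0, "ty": 0, "tz": 0, "ax": 0, "ay": 0, "az": 0}
    - {"fingers": 1, "tx": 0, "ty": 0, "tz": 0, "ax": 0, "ay": 0, "az": 0}
    - {"fingers": 1, "tx": 0, "ty": 0, "tz": 0, "ax": 0, "ay": 0, "az": 0}

```text
time_s: 7.47
tcp_pos: [0.4306, -0.3143, 0.0303]
ee_rot: [[0.006, -0.986, -0.169], [-0.003, -0.169, 0.986], [-1.0, -0.005, -0.004]]
wrist_force: [-0.5, 1.5, 6.7]
gripper_width: 0.365
```

```bash
python3 go.py .429 -.313 .227 100.1
```

```text
t [-0.2622  0.0003  0.0011] a [-0.002  -0.0012  0.0017] rows 4.7 0.1
j [-18.7  27.6 -26.9   0.1 -35.1  28.3] F [-0.5  1.5  6.7] M [ 0.5   0.25 -0.03] w 31.8 t 7.4667 tcp [ 0.4306 -0.3143  0.0303]
```

>>> play_rows:
  commands:
    - {"fingers": 1, "tx": -0.02, "ty": 0, "tz": 0, "ax": 0, "ay": 0, "az": 0}
    - {"fingers": 1, "tx": -0.04, "ty": 0, "tz": 0, "ax": 0, "ay": 0, "az": 0}
    - {"fingers": 1, "tx": -0.06, "ty": 0, "tz": 0, "ax": 0, "ay": 0, "az": 0}
    - {"fingers": 1, "tx": -0.06, "ty": 0, "tz": 0, "ax": 0, "ay": 0, "az": 0}
    - {"fingers": 1, "tx": -0.06, "ty": 0, "tz": 0, "ax": 0, "ay": 0, "az": 0}

```text
time_s: 7.88
tcp_pos: [0.4292, -0.3138, 0.074]
ee_rot: [[0.004, -0.986, -0.168], [-0.002, -0.168, 0.986], [-1.0, -0.004, -0.002]]
wrist_force: [-0.1, -0.4, -2.9]
gripper_width: 0.367
```

```bash
python3 go.py .429 -.313 .227 100.1
```

```text
t [-0.204  -0.0007  0.0006] a [-0.0023 -0.0007  0.0012] rows 3.7 0.1
j [-18.7  23.7 -24.9   0.  -41.1  28.3] F [-0.1 -0.4 -2.9] M [ 0.07  0.34 -0.02] w 31.9 t 7.8833 tcp [ 0.4292 -0.3138  0.074 ]
```

>>> play_rows:
  commands:
    - {"fingers": 1, "tx": -0.05, "ty": 0, "tz": 0, "ax": -0.002, "ay": 0, "az": 0}
    - {"fingers": 1, "tx": -0.1, "ty": 0, "tz": 0, "ax": -0.002, "ay": 0, "az": 0}
    - {"fingers": 1, "tx": -0.15, "ty": 0, "tz": 0, "ax": -0.002, "ay": 0, "az": 0}
    - {"fingers": 1, "tx": -0.2, "ty": 0, "tz": 0, "ax": -0.002, "ay": 0, "az": 0}
    - {"fingers": 1, "tx": -0.2, "ty": 0, "tz": 0, "ax": -0.002, "ay": 0, "az": 0}

```text
time_s: 8.3
tcp_pos: [0.4324, -0.3157, 0.231]
ee_rot: [[0.016, -0.984, -0.176], [-0.009, -0.176, 0.984], [-1.0, -0.014, -0.012]]
wrist_force: [1.9, -0.1, -2.3]
gripper_width: 0.368
```

>>> play_rows:
  commands:
    - {"fingers": 1, "tx": 0, "ty": 0, "tz": 0, "ax": 0, "ay": 0, "az": 0}
    - {"fingers": 1, "tx": 0, "ty": 0, "tz": 0, "ax": 0, "ay": 0, "az": 0}

```text
time_s: 8.47
tcp_pos: [0.4276, -0.3128, 0.2218]
ee_rot: [[-0.0, -0.985, -0.174], [0.001, -0.174, 0.985], [-1.0, -0.0, 0.001]]
wrist_force: [0.4, -0.2, -3.5]
gripper_width: 0.362
```

```bash
python3 go.py .429 -.313 .227 100.1;  python3 - <<'E'
from station import r,viewer,spotter
from h import *
p=shot("wrist",viewer,r);pickle.dump(p,open("hold.pkl","wb"))
im=p["image"].copy()
# board expected in tool coordinates: x down, y=-board x, z=board y ; TCP 30.3 mm above underside
T=lambda q:np.array(p["ee_rot"])@q+p["tcp_pos"]
c=[T(np.array([.0303-.004,-bx,by])) for bx,by in((-.028,-.06),(.152,-.06),(.152,.06),(-.028,.06))]
q=proj(p,c);print(q.round(1).tolist());cv2.polylines(im,[q.round().astype(np.int32)],True,(255,0,255),1)
cv2.imwrite("pics/hold.png",im[:,:,::-1])
E
```

```text
t [-0.0069 -0.0018 -0.0006] a [-0.0004  0.0003  0.    ] rows 0.1 0.0
j [-18.7  13.7 -14.6  -0.1 -61.7  28.7] F [ 0.4 -0.2 -3.5] M [0.01 0.34 0.04] w 31.5 t 8.4667 tcp [ 0.4276 -0.3128  0.2218]
[[389.0, 153.6], [-57.5, 154.0], [0.0, 411.8], [378.8, 411.4]]
```

View pics/hold.png

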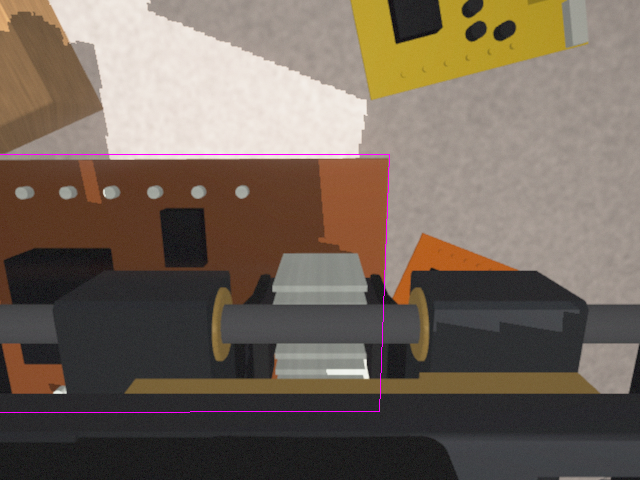

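```bash
cat > fit.py <<'E'
from h import *
from scipy.optimize import least_squares
def blobs(im,y0,y1,x0,x1):
    g=cv2.GaussianBlur(im[y0:y1,x0:x1],(3,3),0).astype(int)
    m=((g.min(2)>95)).astype(np.uint8)
    n,_,st,ce=cv2.connectedComponentsWithStats(m)
    return np.array(sorted([[c[0]+x0,c[1]+y0,s[4]] for c,s in zip(ce[1:],st[1:]) if 8<s[4]<600]))
if __name__=="__main__":
    H=pickle.load(open("hold.pkl","rb"));print(blobs(H["image"],175,210,0,260).round(1).tolist())
    W=cv2.imread("pics/pre.png")[:,:,::-1];print(blobs(W,155,175,125,290).round(1).tolist())
    g=H["image"].astype(int);b=(g[:,:,0]-g[:,:,2])
    print([(c,int(np.flatnonzero(b[140:175,c]>22)[0])+140) for c in(5,50,130,180,230,280,330,370)])
    print([(q,int(np.flatnonzero(b[q,330:400]>22)[-1])+330) for q in(165,185,205,225)])
E
python3 fit.py
```

```text
[[24.0, 192.2, 191.0], [67.5, 192.0, 183.0], [110.7, 191.9, 179.0], [154.4, 191.8, 165.0], [197.9, 191.6, 153.0], [241.6, 191.5, 148.0]]
[[143.3, 165.1, 70.0], [169.7, 164.7, 71.0], [195.3, 164.6, 74.0], [221.1, 164.6, 72.0], [247.0, 164.7, 70.0], [272.8, 164.6, 66.0]]
[(5, 140), (50, 159), (130, 159), (180, 159), (230, 158), (280, 158), (330, 158), (370, 145)]
[(165, 388), (185, 388), (205, 387), (225, 386)]
```

```bash
cat > fit2.py <<'E'
from h import *
from scipy.optimize import least_squares
from scipy.spatial.transform import Rotation as Ro
H=pickle.load(open("hold.pkl","rb"));K=cam(H)[0];Mi=np.linalg.inv(np.array(H["mount"]))
def pt(X): q=(K@(Mi[:3,:3]@X.T+Mi[:3,3:])).T;return q[:,:2]/q[:,2:]
pre=np.array([[143.3,165.1],[169.7,164.7],[195.3,164.6],[221.1,164.6],[247,164.7],[272.8,164.6]])
hol=np.array([[24,192.2],[67.5,192],[110.7,191.9],[154.4,191.8],[197.9,191.6],[241.6,191.5]])
P=dict(H);P["tcp_pos"]=np.array([.4293,-.3117,.1509]);a=np.radians(100.0)
z=np.array([np.cos(a),np.sin(a),0]);x=np.array([0,0,-1.]);P["ee_rot"]=np.c_[x,np.cross(z,x),z]
b=np.radians(10.1);d=np.array([np.cos(b),np.sin(b)]);n=np.array([-d[1],d[0]]);h0=np.array([.42906,-.31305])
edge=np.array([[50,158.5],[130,158.5],[230,157.8],[330,157.6]]);near=np.array([[388.5,165],[388.5,185],[387.3,205],[386.5,225]])
for hp in(.004,.008,.012):
    w=plane(P,pre,hp)[:,:2]-h0;bx,by=w@d,w@n
    pins=np.c_[bx,by,np.full(6,hp)]
    def res(v,full=False):
        D,sy,sz,pitch,roll,yaw=v
        R=Ro.from_euler("xyz",[roll,pitch,yaw]).as_matrix()
        f=lambda B:(lambda C:pt(np.c_[D+.024-.024-C[:,2],-C[:,0]+sy,C[:,1]+sz]))(B@R.T)
        # board points relative to underside below heat sink
        e=f(np.array([[-.028,-.06,.004],[.152,-.06,.004],[-.028,0,.004]]))
        r1=(f(pins)-hol).ravel()
        L=lambda q,p0,p1:((q[:,0]-p0[0])*(p1[1]-p0[1])-(q[:,1]-p0[1])*(p1[0]-p0[0]))/np.linalg.norm(p1-p0)
        return np.r_[r1,L(edge,e[0],e[1]),L(near,e[0],e[2]),np.array([roll,yaw])/.02]
    s=least_squares(res,[.03,0,0,0,0,0])
    J=np.linalg.inv(s.jac.T@s.jac)
    print(hp,"under TCP mm",(s.x[:3]*1e3).round(1),"pitch roll yaw deg",np.degrees(s.x[3:]).round(2),"rms",np.sqrt(np.mean(s.fun**2)).round(2),"sd",np.sqrt(np.diag(J))[:4].round(4),"span",bx.min().round(4),bx.max().round(4),by.mean().round(4))
E
python3 fit2.py
```

```text
0.004 under TCP mm [31.8  0.5  1.7] pitch roll yaw deg [-0.24  0.05  0.17] rms 0.31 sd [0.0012 0.0002 0.0003 0.0101] span 0.033 0.1233 -0.0466
0.008 under TCP mm [32.9  0.7  1.7] pitch roll yaw deg [-0.   -0.08  0.16] rms 0.24 sd [0.0012 0.0002 0.0003 0.0095] span 0.0326 0.1216 -0.0468
0.012 under TCP mm [33.8  0.8  1.7] pitch roll yaw deg [0.21 0.12 0.15] rms 0.22 sd [0.0011 0.0002 0.0003 0.009 ] span 0.0321 0.1199 -0.0471
```

```bash
python3 go.py .409 .153 .222 86.6
```

```text
t [-3.000e-04 -8.410e-02  6.159e-01] a [ 0.0747  0.0003 -0.0004] rows 11.2 1.9
j [-18.7  13.8 -14.6  -0.  -61.7  28.7] F [ 0.1 -0.1 -3. ] M [-0.05  0.31 -0.03] w 31.9 t 8.5167 tcp [ 0.4274 -0.3128  0.2213]
```

>>> play_rows:
  commands:
    - {"fingers": 1, "tx": 0, "ty": -0.004, "tz": 0.03, "ax": 0.004, "ay": 0, "az": 0}
    - {"fingers": 1, "tx": 0, "ty": -0.01, "tz": 0.075, "ax": 0.009, "ay": 0, "az": 0}
    - {"fingers": 1, "tx": 0, "ty": -0.016, "tz": 0.12, "ax": 0.015, "ay": 0, "az": 0}
    - {"fingers": 1, "tx": 0, "ty": -0.022, "tz": 0.165, "ax": 0.02, "ay": 0, "az": 0}
    - {"fingers": 1, "tx": 0, "ty": -0.029, "tz": 0.21, "ax": 0.025, "ay": 0, "az": 0}

```text
time_s: 8.93
tcp_pos: [0.421, -0.1534, 0.2212]
ee_rot: [[-0.002, -0.995, -0.095], [-0.001, -0.095, 0.995], [-1.0, 0.002, -0.001]]
wrist_force: [1.1, 0.6, -2.5]
gripper_width: 0.366
```

```bash
python3 go.py .409 .153 .222 86.6
```

```text
t [-0.0016 -0.0229  0.4083] a [ 0.0492 -0.0004 -0.0006] rows 7.4 1.2
j [  0.9   5.6 -24.9   0.1 -59.6   4.5] F [ 1.1  0.6 -2.5] M [ 0.06  0.14 -0.01] w 31.8 t 8.9333 tcp [ 0.421  -0.1534  0.2212]
```

>>> play_rows:
  commands:
    - {"fingers": 1, "tx": 0, "ty": -0.003, "tz": 0.045, "ax": 0.006, "ay": 0, "az": 0}
    - {"fingers": 1, "tx": 0, "ty": -0.005, "tz": 0.09, "ax": 0.011, "ay": 0, "az": 0}
    - {"fingers": 1, "tx": 0, "ty": -0.008, "tz": 0.135, "ax": 0.016, "ay": 0, "az": 0}
    - {"fingers": 1, "tx": 0, "ty": -0.01, "tz": 0.18, "ax": 0.022, "ay": 0, "az": 0}
    - {"fingers": 1, "tx": 0, "ty": -0.012, "tz": 0.225, "ax": 0.027, "ay": 0, "az": 0}

```text
time_s: 9.35
tcp_pos: [0.4137, 0.0152, 0.2212]
ee_rot: [[-0.001, -1.0, -0.011], [-0.003, -0.011, 1.0], [-1.0, 0.001, -0.003]]
wrist_force: [0.3, 0.0, -2.6]
gripper_width: 0.364
```

```bash
python3 go.py .409 .153 .222 86.6
```

```text
t [-0.0016  0.0042  0.1839] a [ 0.0224 -0.0011 -0.0003] rows 3.3 0.6
j [ 24.9   2.  -28.9   0.2 -59.2 -24.4] F [ 0.3  0.  -2.6] M [ 0.03  0.18 -0.04] w 31.7 t 9.35 tcp [0.4137 0.0152 0.2212]
```

>>> play_rows:
  commands:
    - {"fingers": 1, "tx": 0, "ty": 0.001, "tz": 0.05, "ax": 0.006, "ay": 0, "az": 0}
    - {"fingers": 1, "tx": 0, "ty": 0.002, "tz": 0.1, "ax": 0.012, "ay": 0, "az": 0}
    - {"fingers": 1, "tx": 0, "ty": 0.003, "tz": 0.15, "ax": 0.018, "ay": 0, "az": 0}
    - {"fingers": 1, "tx": 0, "ty": 0.004, "tz": 0.175, "ax": 0.022, "ay": 0, "az": 0}
    - {"fingers": 1, "tx": 0, "ty": 0.004, "tz": 0.184, "ax": 0.022, "ay": 0, "az": 0}

```text
time_s: 9.77
tcp_pos: [0.4097, 0.1541, 0.2209]
ee_rot: [[0.0, -0.999, 0.054], [-0.004, 0.054, 0.999], [-1.0, -0.001, -0.004]]
wrist_force: [-0.3, -0.7, -4.3]
gripper_width: 0.368
```

>>> play_rows:
  commands:
    - {"fingers": 1, "tx": 0.02, "ty": 0, "tz": 0, "ax": 0, "ay": 0, "az": 0}
    - {"fingers": 1, "tx": 0.05, "ty": 0, "tz": 0, "ax": 0, "ay": 0, "az": 0}
    - {"fingers": 1, "tx": 0.075, "ty": 0, "tz": 0, "ax": 0, "ay": 0, "az": 0}
    - {"fingers": 1, "tx": 0.087, "ty": 0, "tz": 0, "ax": 0, "ay": 0, "az": 0}
    - {"fingers": 1, "tx": 0.087, "ty": 0, "tz": 0, "ax": 0, "ay": 0, "az": 0}

```text
time_s: 10.18
tcp_pos: [0.409, 0.1498, 0.1547]
ee_rot: [[-0.003, -0.998, 0.058], [-0.007, 0.058, 0.998], [-1.0, 0.002, -0.007]]
wrist_force: [0.9, -0.4, -3.2]
gripper_width: 0.365
```

>>> play_rows:
  commands:
    - {"fingers": 1, "tx": 0, "ty": 0, "tz": 0, "ax": 0, "ay": 0, "az": 0}
    - {"fingers": 1, "tx": 0, "ty": 0, "tz": 0, "ax": 0, "ay": 0, "az": 0}
    - {"fingers": 1, "tx": 0, "ty": 0, "tz": 0, "ax": 0, "ay": 0, "az": 0}

```text
time_s: 10.43
tcp_pos: [0.4117, 0.1521, 0.1589]
ee_rot: [[0.006, -0.998, 0.057], [-0.001, 0.057, 0.998], [-1.0, -0.006, -0.0]]
wrist_force: [0.1, -0.3, -1.8]
gripper_width: 0.366
```

```bash
python3 go.py .409 .153 .156 86.6
python3 - <<'E'
from station import r,viewer
from h import *
for n in("wrist","side"):
    p=shot(n,viewer,r);pickle.dump(p,open("ins_%s.pkl"%n,"wb"))
    if n=="wrist":w=p["image"]
    else:
        y=np.radians(-3.4);ex=np.array([np.cos(y),np.sin(y),0]);M=np.array([.591,.1441,.123])
        print(proj(p,[M,M-.182*ex]).round())
        s=p["image"]
cv2.imwrite("pics/ins.png",np.vstack([cv2.resize(w,(560,420))[:330],cv2.resize(s[270:390,190:380],None,fx=2.9,fy=2.25,interpolation=cv2.INTER_CUBIC)[:270,:560] if 0 else cv2.resize(s[275:390,190:390],(560,270),interpolation=cv2.INTER_CUBIC)])[:,:,::-1])
E
```

```text
t [0.0038 0.0037 0.001 ] a [ 0.0008 -0.0001  0.0019] rows 0.1 0.1
j [ 41.8   8.7 -31.7   0.3 -49.4 -45.3] F [ 0.1 -0.3 -1.8] M [ 0.08  0.3  -0.02] w 31.8 t 10.4333 tcp [0.4117 0.1521 0.1589]
[[274. 351.]
 [362. 365.]]
```

View pics/ins.png

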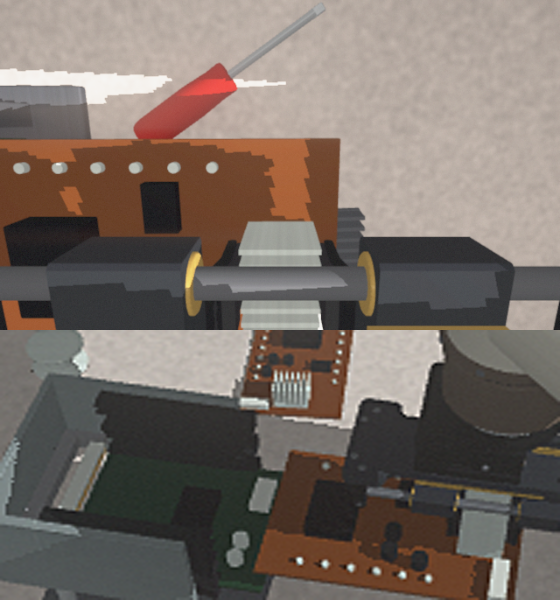

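>>> play_rows:
  commands:
    - {"fingers": 1, "tx": 0, "ty": 0, "tz": 0, "ax": 0, "ay": 0, "az": 0}
    - {"fingers": 1, "tx": 0, "ty": 0, "tz": 0, "ax": 0, "ay": 0, "az": 0}
    - {"fingers": 1, "tx": 0, "ty": 0, "tz": 0, "ax": 0, "ay": 0, "az": 0}
    - {"fingers": 1, "tx": 0, "ty": 0, "tz": 0, "ax": 0, "ay": 0, "az": 0}
    - {"fingers": 1, "tx": 0, "ty": 0, "tz": 0, "ax": 0, "ay": 0, "az": 0}

```text
time_s: 10.95
tcp_pos: [0.411, 0.1518, 0.158]
ee_rot: [[0.004, -0.998, 0.057], [-0.002, 0.057, 0.998], [-1.0, -0.004, -0.002]]
wrist_force: [-0.0, -0.7, -3.3]
gripper_width: 0.367
```

```bash
python3 go.py .409 .153 .156 86.6
```

```text
t [0.0026 0.0027 0.0014] a [ 0.0009 -0.0005  0.0013] rows 0.1 0.0
j [ 41.8   8.7 -31.8   0.3 -49.4 -45.3] F [-0.  -0.7 -3.3] M [ 0.02  0.36 -0.  ] w 32.0 t 10.95 tcp [0.411  0.1518 0.158 ]
```

>>> play_rows:
  commands:
    - {"fingers": 1, "tx": 0.001, "ty": -0.004, "tz": 0.0017, "ax": 0.0005, "ay": 0, "az": 0.001}
    - {"fingers": 1, "tx": 0.001, "ty": -0.01, "tz": 0.0017, "ax": 0.0005, "ay": 0, "az": 0.001}
    - {"fingers": 1, "tx": 0.001, "ty": -0.016, "tz": 0.0017, "ax": 0.0005, "ay": 0, "az": 0.001}
    - {"fingers": 1, "tx": 0.001, "ty": -0.022, "tz": 0.0017, "ax": 0.0005, "ay": 0, "az": 0.001}
    - {"fingers": 1, "tx": 0.001, "ty": -0.027, "tz": 0.0017, "ax": 0.0005, "ay": 0, "az": 0.001}

```text
time_s: 11.37
tcp_pos: [0.432, 0.152, 0.1572]
ee_rot: [[0.001, -0.998, 0.058], [-0.002, 0.058, 0.998], [-1.0, -0.001, -0.002]]
wrist_force: [0.4, -0.4, -3.3]
gripper_width: 0.368
```

>>> play_rows:
  commands:
    - {"fingers": 1, "tx": 0, "ty": 0, "tz": 0, "ax": 0, "ay": 0, "az": 0}
    - {"fingers": 1, "tx": 0, "ty": 0, "tz": 0, "ax": 0, "ay": 0, "az": 0}
    - {"fingers": 1, "tx": 0, "ty": 0, "tz": 0, "ax": 0, "ay": 0, "az": 0}
    - {"fingers": 1, "tx": 0, "ty": 0, "tz": 0, "ax": 0, "ay": 0, "az": 0}
    - {"fingers": 1, "tx": 0, "ty": 0, "tz": 0, "ax": 0, "ay": 0, "az": 0}

```text
time_s: 11.78
tcp_pos: [0.4311, 0.1519, 0.1572]
ee_rot: [[0.001, -0.998, 0.058], [-0.002, 0.058, 0.998], [-1.0, -0.001, -0.002]]
wrist_force: [-0.7, 0.3, -3.6]
gripper_width: 0.37
```

```bash
cat > st.py <<'E'
from h import *
from station import r
y=np.radians(-3.4);E=np.array([[np.cos(y),np.sin(y),0],[-np.sin(y),np.cos(y),0],[0,0,1]]);M=np.array([.591,.1441,.123])
s=r.sense();R=np.array(s["ee_rot"]);b=E@(s["tcp_pos"]-M)+[-.0006,.0017,-.0315]
print("hs xyz in mouth (z=underside) mm",(b*1e3).round(1),"far",round(152+b[0]*1e3,1),"yaw",np.degrees(np.arctan2(-R[1,1],-R[0,1])).round(2)+3.4,"tilt",R[:2,0].round(4),"F rack",(E@s["wrist_force"]).round(1),"M",np.round(s["moment"],2),"w",round(s["gripper_width"]*87,1),"t",round(s["time_s"],2))
E
python3 st.py
```

```text
hs xyz in mouth (z=underside) mm [-160.7   -0.     2.7] far -8.7 yaw 0.06999999999999984 tilt [ 0.0007 -0.0018] F rack [-0.7  0.2 -3.6] M [ 0.03  0.26 -0.02] w 32.2 t 11.78
```

>>> play_rows:
  commands:
    - {"fingers": 1, "tx": 0.002, "ty": -0.004, "tz": 0, "ax": 0, "ay": 0, "az": 0}
    - {"fingers": 1, "tx": 0.002, "ty": -0.008, "tz": 0, "ax": 0, "ay": 0, "az": 0}
    - {"fingers": 1, "tx": 0.002, "ty": -0.012, "tz": 0, "ax": 0, "ay": 0, "az": 0}
    - {"fingers": 1, "tx": 0.002, "ty": -0.016, "tz": 0, "ax": 0, "ay": 0, "az": 0}
    - {"fingers": 1, "tx": 0.002, "ty": -0.02, "tz": 0, "ax": 0, "ay": 0, "az": 0}

```text
time_s: 12.2
tcp_pos: [0.4455, 0.1507, 0.156]
ee_rot: [[-0.002, -0.998, 0.058], [-0.003, 0.058, 0.998], [-1.0, 0.001, -0.003]]
wrist_force: [-9.3, 1.8, 4.0]
gripper_width: 0.365
```

>>> play_rows:
  commands:
    - {"fingers": 1, "tx": 0, "ty": 0, "tz": 0, "ax": 0, "ay": 0, "az": 0}
    - {"fingers": 1, "tx": 0, "ty": 0, "tz": 0, "ax": 0, "ay": 0, "az": 0}
    - {"fingers": 1, "tx": 0, "ty": 0, "tz": 0, "ax": 0, "ay": 0, "az": 0}

```text
time_s: 12.45
tcp_pos: [0.4463, 0.1509, 0.1561]
ee_rot: [[0.001, -0.998, 0.058], [-0.002, 0.058, 0.998], [-1.0, -0.001, -0.002]]
wrist_force: [-2.6, -1.2, 0.3]
gripper_width: 0.364
```

```bash
python3 st.py
```

```text
hs xyz in mouth (z=underside) mm [-1.454e+02 -1.000e-01  1.600e+00] far 6.6 yaw 0.06000000000000005 tilt [ 0.001 -0.002] F rack [-2.5 -1.4  0.3] M [-0.29  0.73 -0.1 ] w 31.7 t 12.45
```

>>> play_rows:
  commands:
    - {"fingers": 1, "tx": -0.0025, "ty": 0, "tz": 0, "ax": 0, "ay": 0, "az": 0}
    - {"fingers": 1, "tx": -0.0045, "ty": 0, "tz": 0, "ax": 0, "ay": 0, "az": 0}
    - {"fingers": 1, "tx": -0.0045, "ty": 0, "tz": 0, "ax": 0, "ay": 0, "az": 0}
    - {"fingers": 1, "tx": -0.0045, "ty": 0, "tz": 0, "ax": 0, "ay": 0, "az": 0}

```text
time_s: 12.78
tcp_pos: [0.4464, 0.1512, 0.159]
ee_rot: [[0.001, -0.998, 0.058], [-0.002, 0.058, 0.998], [-1.0, -0.001, -0.001]]
wrist_force: [0.1, 0.2, -4.8]
gripper_width: 0.365
```

```bash
python3 st.py
```

```text
hs xyz in mouth (z=underside) mm [-145.3    0.2    4.5] far 6.7 yaw 0.06000000000000005 tilt [ 0.001  -0.0015] F rack [ 0.1  0.2 -4.8] M [0.06 0.35 0.04] w 31.7 t 12.78
```

Free again. Advance slowly, watching force.

>>> play_rows:
  commands:
    - {"fingers": 1, "tx": 0, "ty": -0.003, "tz": 0, "ax": 0, "ay": 0, "az": 0}
    - {"fingers": 1, "tx": 0, "ty": -0.006, "tz": 0, "ax": 0, "ay": 0, "az": 0}
    - {"fingers": 1, "tx": 0, "ty": -0.009, "tz": 0, "ax": 0, "ay": 0, "az": 0}
    - {"fingers": 1, "tx": 0, "ty": -0.012, "tz": 0, "ax": 0, "ay": 0, "az": 0}
    - {"fingers": 1, "tx": 0, "ty": -0.012, "tz": 0, "ax": 0, "ay": 0, "az": 0}

```text
time_s: 13.2
tcp_pos: [0.4558, 0.1507, 0.1591]
ee_rot: [[0.001, -0.998, 0.058], [-0.002, 0.058, 0.998], [-1.0, -0.001, -0.002]]
wrist_force: [0.1, 0.9, -3.2]
gripper_width: 0.367
```

```bash
python3 st.py
```

```text
hs xyz in mouth (z=underside) mm [-135.9    0.2    4.6] far 16.1 yaw 0.06000000000000005 tilt [ 0.0011 -0.0018] F rack [ 0.1  0.9 -3.2] M [ 0.06  0.25 -0.02] w 31.9 t 13.2
```

>>> play_rows:
  commands:
    - {"fingers": 1, "tx": 0, "ty": -0.004, "tz": 0, "ax": 0, "ay": 0, "az": 0}
    - {"fingers": 1, "tx": 0, "ty": -0.008, "tz": 0, "ax": 0, "ay": 0, "az": 0}
    - {"fingers": 1, "tx": 0, "ty": -0.012, "tz": 0, "ax": 0, "ay": 0, "az": 0}
    - {"fingers": 1, "tx": 0, "ty": -0.016, "tz": 0, "ax": 0, "ay": 0, "az": 0}
    - {"fingers": 1, "tx": 0, "ty": -0.02, "tz": 0, "ax": 0, "ay": 0, "az": 0}

```text
time_s: 13.62
tcp_pos: [0.4706, 0.1496, 0.1591]
ee_rot: [[0.001, -0.998, 0.058], [-0.002, 0.058, 0.998], [-1.0, -0.001, -0.002]]
wrist_force: [0.1, 0.1, -3.7]
gripper_width: 0.365
```

```bash
python3 st.py
```

```text
hs xyz in mouth (z=underside) mm [-1.211e+02  1.000e-01  4.600e+00] far 30.9 yaw 0.06000000000000005 tilt [ 0.0008 -0.0018] F rack [ 0.1  0.1 -3.7] M [0.05 0.26 0.03] w 31.7 t 13.62
```

>>> play_rows:
  commands:
    - {"fingers": 1, "tx": 0, "ty": -0.006, "tz": 0, "ax": 0, "ay": 0, "az": 0}
    - {"fingers": 1, "tx": 0, "ty": -0.012, "tz": 0, "ax": 0, "ay": 0, "az": 0}
    - {"fingers": 1, "tx": 0, "ty": -0.018, "tz": 0, "ax": 0, "ay": 0, "az": 0}
    - {"fingers": 1, "tx": 0, "ty": -0.024, "tz": 0, "ax": 0, "ay": 0, "az": 0}
    - {"fingers": 1, "tx": 0, "ty": -0.03, "tz": 0, "ax": 0, "ay": 0, "az": 0}

```text
time_s: 14.03
tcp_pos: [0.4932, 0.1483, 0.1591]
ee_rot: [[0.001, -0.998, 0.058], [-0.002, 0.058, 0.998], [-1.0, -0.001, -0.002]]
wrist_force: [-0.2, -0.4, -3.6]
gripper_width: 0.364
```

```bash
python3 st.py
```

```text
hs xyz in mouth (z=underside) mm [-98.5   0.1   4.6] far 53.5 yaw 0.06000000000000005 tilt [ 0.0008 -0.0019] F rack [-0.1 -0.4 -3.6] M [ 0.06  0.31 -0.  ] w 31.6 t 14.03
```

>>> play_rows:
  commands:
    - {"fingers": 1, "tx": 0, "ty": -0.006, "tz": 0, "ax": 0, "ay": 0, "az": 0}
    - {"fingers": 1, "tx": 0, "ty": -0.012, "tz": 0, "ax": 0, "ay": 0, "az": 0}
    - {"fingers": 1, "tx": 0, "ty": -0.018, "tz": 0, "ax": 0, "ay": 0, "az": 0}
    - {"fingers": 1, "tx": 0, "ty": -0.024, "tz": 0, "ax": 0, "ay": 0, "az": 0}
    - {"fingers": 1, "tx": 0, "ty": -0.03, "tz": 0, "ax": 0, "ay": 0, "az": 0}

```text
time_s: 14.45
tcp_pos: [0.5156, 0.147, 0.1592]
ee_rot: [[0.001, -0.998, 0.058], [-0.002, 0.058, 0.998], [-1.0, -0.001, -0.002]]
wrist_force: [0.4, 0.3, -3.1]
gripper_width: 0.367
```

```bash
python3 st.py
```

```text
hs xyz in mouth (z=underside) mm [-76.    0.1   4.7] far 76.0 yaw 0.06000000000000005 tilt [ 0.0008 -0.0018] F rack [ 0.4  0.3 -3.1] M [-0.01  0.33  0.06] w 32.0 t 14.45
```

>>> play_rows:
  commands:
    - {"fingers": 1, "tx": 0, "ty": -0.003, "tz": 0, "ax": 0, "ay": 0, "az": 0}
    - {"fingers": 1, "tx": 0, "ty": -0.006, "tz": 0, "ax": 0, "ay": 0, "az": 0}
    - {"fingers": 1, "tx": 0, "ty": -0.009, "tz": 0, "ax": 0, "ay": 0, "az": 0}
    - {"fingers": 1, "tx": 0, "ty": -0.012, "tz": 0, "ax": 0, "ay": 0, "az": 0}
    - {"fingers": 1, "tx": 0, "ty": -0.015, "tz": 0, "ax": 0, "ay": 0, "az": 0}

```text
time_s: 14.87
tcp_pos: [0.5265, 0.1464, 0.1592]
ee_rot: [[0.001, -0.998, 0.058], [-0.002, 0.058, 0.998], [-1.0, -0.001, -0.002]]
wrist_force: [-0.4, 0.5, -2.8]
gripper_width: 0.362
```

>>> play_rows:
  commands:
    - {"fingers": 1, "tx": 0, "ty": -0.002, "tz": 0, "ax": 0, "ay": 0, "az": 0}
    - {"fingers": 1, "tx": 0, "ty": -0.004, "tz": 0, "ax": 0, "ay": 0, "az": 0}
    - {"fingers": 1, "tx": 0, "ty": -0.006, "tz": 0, "ax": 0, "ay": 0, "az": 0}
    - {"fingers": 1, "tx": 0, "ty": -0.008, "tz": 0, "ax": 0, "ay": 0, "az": 0}
    - {"fingers": 1, "tx": 0, "ty": -0.01, "tz": 0, "ax": 0, "ay": 0, "az": 0}

```text
time_s: 15.28
tcp_pos: [0.5339, 0.1459, 0.1592]
ee_rot: [[0.001, -0.998, 0.058], [-0.002, 0.058, 0.998], [-1.0, -0.001, -0.002]]
wrist_force: [-0.3, -0.5, -3.4]
gripper_width: 0.369
```

```bash
python3 st.py
```

```text
hs xyz in mouth (z=underside) mm [-57.7   0.1   4.7] far 94.3 yaw 0.06999999999999984 tilt [ 0.0007 -0.0019] F rack [-0.3 -0.5 -3.4] M [ 0.02  0.29 -0.05] w 32.1 t 15.28
```

>>> play_rows:
  commands:
    - {"fingers": 1, "tx": 0, "ty": -0.002, "tz": 0, "ax": 0, "ay": 0, "az": 0}
    - {"fingers": 1, "tx": 0, "ty": -0.004, "tz": 0, "ax": 0, "ay": 0, "az": 0}
    - {"fingers": 1, "tx": 0, "ty": -0.006, "tz": 0, "ax": 0, "ay": 0, "az": 0}
    - {"fingers": 1, "tx": 0, "ty": -0.008, "tz": 0, "ax": 0, "ay": 0, "az": 0}

```text
time_s: 15.62
tcp_pos: [0.54, 0.1456, 0.1592]
ee_rot: [[0.001, -0.998, 0.058], [-0.002, 0.058, 0.998], [-1.0, -0.001, -0.002]]
wrist_force: [0.0, -0.2, -2.7]
gripper_width: 0.364
```

>>> play_rows:
  commands:
    - {"fingers": 1, "tx": 0, "ty": -0.0015, "tz": 0, "ax": 0, "ay": 0, "az": 0}
    - {"fingers": 1, "tx": 0, "ty": -0.003, "tz": 0, "ax": 0, "ay": 0, "az": 0}
    - {"fingers": 1, "tx": 0, "ty": -0.0045, "tz": 0, "ax": 0, "ay": 0, "az": 0}
    - {"fingers": 1, "tx": 0, "ty": -0.006, "tz": 0, "ax": 0, "ay": 0, "az": 0}

```text
time_s: 15.95
tcp_pos: [0.5444, 0.1453, 0.1592]
ee_rot: [[0.001, -0.998, 0.058], [-0.002, 0.058, 0.998], [-1.0, -0.001, -0.002]]
wrist_force: [-0.1, -0.3, -3.6]
gripper_width: 0.365
```

```bash
python3 st.py
```

```text
hs xyz in mouth (z=underside) mm [-47.2   0.2   4.7] far 104.8 yaw 0.06999999999999984 tilt [ 0.0008 -0.0018] F rack [-0.1 -0.3 -3.6] M [0.03 0.3  0.02] w 31.8 t 15.95
```

Now 1 mm/row, one call at a time, since contact is expected near 110.

>>> play_rows:
  commands:
    - {"fingers": 1, "tx": 0, "ty": -0.0013, "tz": 0, "ax": 0, "ay": 0, "az": 0}
    - {"fingers": 1, "tx": 0, "ty": -0.0026, "tz": 0, "ax": 0, "ay": 0, "az": 0}
    - {"fingers": 1, "tx": 0, "ty": -0.004, "tz": 0, "ax": 0, "ay": 0, "az": 0}
    - {"fingers": 1, "tx": 0, "ty": -0.0053, "tz": 0, "ax": 0, "ay": 0, "az": 0}

```text
time_s: 16.28
tcp_pos: [0.5484, 0.1451, 0.1592]
ee_rot: [[0.001, -0.998, 0.058], [-0.002, 0.058, 0.998], [-1.0, -0.001, -0.002]]
wrist_force: [-0.1, 0.1, -2.1]
gripper_width: 0.362
```

>>> play_rows:
  commands:
    - {"fingers": 1, "tx": 0, "ty": -0.0013, "tz": 0, "ax": 0, "ay": 0, "az": 0}
    - {"fingers": 1, "tx": 0, "ty": -0.0026, "tz": 0, "ax": 0, "ay": 0, "az": 0}
    - {"fingers": 1, "tx": 0, "ty": -0.004, "tz": 0, "ax": 0, "ay": 0, "az": 0}

```text
time_s: 16.53
tcp_pos: [0.5497, 0.1448, 0.1589]
ee_rot: [[-0.003, -0.998, 0.058], [-0.002, 0.058, 0.998], [-1.0, 0.003, -0.003]]
wrist_force: [-8.1, 2.1, 0.9]
gripper_width: 0.364
```

>>> play_rows:
  commands:
    - {"fingers": 1, "tx": 0, "ty": -0.0013, "tz": 0, "ax": 0, "ay": 0, "az": 0}
    - {"fingers": 1, "tx": 0, "ty": -0.0026, "tz": 0, "ax": 0, "ay": 0, "az": 0}

```text
time_s: 16.7
tcp_pos: [0.551, 0.1447, 0.1591]
ee_rot: [[-0.004, -0.998, 0.058], [-0.003, 0.058, 0.998], [-1.0, 0.004, -0.003]]
wrist_force: [-8.8, 2.9, 0.6]
gripper_width: 0.367
```

```bash
python3 st.py
```

```text
hs xyz in mouth (z=underside) mm [-40.6  -0.    4.6] far 111.4 yaw 0.06000000000000005 tilt [-0.004  -0.0025] F rack [-8.9  2.4  0.6] M [0.67 2.3  0.02] w 31.9 t 16.7
```

>>> play_rows:
  commands:
    - {"fingers": 1, "tx": 0, "ty": -0.0012, "tz": 0, "ax": 0, "ay": 0, "az": 0}
    - {"fingers": 1, "tx": 0, "ty": -0.0024, "tz": 0, "ax": 0, "ay": 0, "az": 0}
    - {"fingers": 1, "tx": 0, "ty": -0.0036, "tz": 0, "ax": 0, "ay": 0, "az": 0}

```text
time_s: 16.95
tcp_pos: [0.5536, 0.1446, 0.159]
ee_rot: [[-0.004, -0.998, 0.058], [-0.003, 0.058, 0.998], [-1.0, 0.004, -0.003]]
wrist_force: [-8.8, 2.5, 1.3]
gripper_width: 0.368
```

>>> play_rows:
  commands:
    - {"fingers": 1, "tx": 0, "ty": -0.0012, "tz": 0, "ax": 0, "ay": 0, "az": 0}
    - {"fingers": 1, "tx": 0, "ty": -0.0024, "tz": 0, "ax": 0, "ay": 0, "az": 0}

```text
time_s: 17.12
tcp_pos: [0.5553, 0.1445, 0.159]
ee_rot: [[-0.004, -0.998, 0.058], [-0.003, 0.058, 0.998], [-1.0, 0.004, -0.003]]
wrist_force: [-9.2, 2.5, 1.7]
gripper_width: 0.368
```

```bash
python3 st.py
```

```text
hs xyz in mouth (z=underside) mm [-36.2  -0.    4.5] far 115.8 yaw 0.06000000000000005 tilt [-0.0042 -0.0026] F rack [-9.4  2.   1.7] M [0.61 2.37 0.03] w 32.0 t 17.12
```

>>> play_rows:
  commands:
    - {"fingers": 1, "tx": 0, "ty": -0.0008, "tz": 0, "ax": 0, "ay": 0, "az": 0}
    - {"fingers": 1, "tx": 0, "ty": -0.0016, "tz": 0, "ax": 0, "ay": 0, "az": 0}

```text
time_s: 17.28
tcp_pos: [0.5565, 0.1444, 0.159]
ee_rot: [[-0.004, -0.998, 0.058], [-0.003, 0.058, 0.998], [-1.0, 0.004, -0.003]]
wrist_force: [-8.6, 2.6, 1.5]
gripper_width: 0.361
```

>>> play_rows:
  commands:
    - {"fingers": 1, "tx": 0, "ty": -0.0006, "tz": 0, "ax": 0, "ay": 0, "az": 0}

```text
time_s: 17.37
tcp_pos: [0.557, 0.1444, 0.1591]
ee_rot: [[-0.004, -0.998, 0.058], [-0.003, 0.058, 0.998], [-1.0, 0.004, -0.003]]
wrist_force: [-9.1, 2.4, 1.1]
gripper_width: 0.366
```

>>> play_rows:
  commands:
    - {"fingers": 1, "tx": 0, "ty": -0.0006, "tz": 0, "ax": 0, "ay": 0, "az": 0}

```text
time_s: 17.45
tcp_pos: [0.5574, 0.1444, 0.1591]
ee_rot: [[-0.004, -0.998, 0.058], [-0.003, 0.058, 0.998], [-1.0, 0.004, -0.003]]
wrist_force: [-8.0, 3.1, 1.2]
gripper_width: 0.367
```

>>> play_rows:
  commands:
    - {"fingers": 1, "tx": 0, "ty": 0, "tz": 0, "ax": 0, "ay": 0, "az": 0}

```text
time_s: 17.53
tcp_pos: [0.5575, 0.1444, 0.1591]
ee_rot: [[-0.004, -0.998, 0.058], [-0.003, 0.058, 0.998], [-1.0, 0.004, -0.003]]
wrist_force: [-8.6, 1.9, 1.1]
gripper_width: 0.371
```

>>> play_rows:
  commands:
    - {"fingers": 1, "tx": 0, "ty": -0.0006, "tz": 0, "ax": 0, "ay": 0, "az": 0}
    - {"fingers": 1, "tx": 0, "ty": -0.0006, "tz": 0, "ax": 0, "ay": 0, "az": 0}

```text
time_s: 17.7
tcp_pos: [0.5577, 0.1444, 0.1591]
ee_rot: [[-0.005, -0.998, 0.058], [-0.003, 0.058, 0.998], [-1.0, 0.004, -0.003]]
wrist_force: [-9.9, 2.9, 2.0]
gripper_width: 0.362
```

>>> play_rows:
  commands:
    - {"fingers": 1, "tx": 0, "ty": -0.0006, "tz": 0, "ax": 0, "ay": 0, "az": 0}
    - {"fingers": 1, "tx": 0, "ty": -0.0006, "tz": 0, "ax": 0, "ay": 0, "az": 0}

```text
time_s: 17.87
tcp_pos: [0.5578, 0.1443, 0.1591]
ee_rot: [[-0.005, -0.998, 0.058], [-0.003, 0.058, 0.998], [-1.0, 0.005, -0.003]]
wrist_force: [-10.7, 3.0, 3.4]
gripper_width: 0.368
```

>>> play_rows:
  commands:
    - {"fingers": 1, "tx": 0, "ty": -0.0006, "tz": 0, "ax": 0, "ay": 0, "az": 0}
    - {"fingers": 1, "tx": 0, "ty": -0.0006, "tz": 0, "ax": 0, "ay": 0, "az": 0}
    - {"fingers": 1, "tx": 0, "ty": -0.0006, "tz": 0, "ax": 0, "ay": 0, "az": 0}

```text
time_s: 18.12
tcp_pos: [0.5578, 0.1443, 0.1591]
ee_rot: [[-0.006, -0.998, 0.058], [-0.003, 0.058, 0.998], [-1.0, 0.006, -0.003]]
wrist_force: [-12.3, 4.3, 3.5]
gripper_width: 0.369
```

```bash
python3 st.py
```

```text
hs xyz in mouth (z=underside) mm [-33.8  -0.1   4.6] far 118.2 yaw 0.06000000000000005 tilt [-0.006  -0.0027] F rack [-12.5   3.5   3.5] M [0.82 3.04 0.08] w 32.1 t 18.12
```

>>> play_rows:
  commands:
    - {"fingers": 1, "tx": 0, "ty": 0.001, "tz": 0, "ax": 0, "ay": 0, "az": 0}
    - {"fingers": 1, "tx": 0, "ty": 0.002, "tz": 0, "ax": 0, "ay": 0, "az": 0}
    - {"fingers": 1, "tx": 0, "ty": 0.002, "tz": 0, "ax": 0, "ay": 0, "az": 0}

```text
time_s: 18.37
tcp_pos: [0.5577, 0.1444, 0.159]
ee_rot: [[-0.003, -0.998, 0.058], [-0.002, 0.058, 0.998], [-1.0, 0.003, -0.003]]
wrist_force: [-7.3, 2.1, 0.3]
gripper_width: 0.364
```

```bash
python3 st.py
```

```text
hs xyz in mouth (z=underside) mm [-33.9   0.    4.5] far 118.1 yaw 0.04999999999999982 tilt [-0.0031 -0.0024] F rack [-7.4  1.7  0.3] M [0.56 1.85 0.02] w 31.7 t 18.37
```

>>> play_rows:
  commands:
    - {"fingers": 1, "tx": 0, "ty": 0.001, "tz": 0, "ax": 0, "ay": 0, "az": 0}
    - {"fingers": 1, "tx": 0, "ty": 0.002, "tz": 0, "ax": 0, "ay": 0, "az": 0}
    - {"fingers": 1, "tx": 0, "ty": 0.0025, "tz": 0, "ax": 0, "ay": 0, "az": 0}
    - {"fingers": 1, "tx": 0, "ty": 0.0025, "tz": 0, "ax": 0, "ay": 0, "az": 0}

```text
time_s: 18.7
tcp_pos: [0.5575, 0.1444, 0.159]
ee_rot: [[-0.0, -0.998, 0.058], [-0.002, 0.058, 0.998], [-1.0, -0.0, -0.002]]
wrist_force: [-2.2, 1.0, -3.9]
gripper_width: 0.36
```

```bash
python3 st.py
```

```text
hs xyz in mouth (z=underside) mm [-34.1   0.1   4.5] far 117.9 yaw 0.04999999999999982 tilt [-0.     -0.0021] F rack [-2.2  0.9 -3.9] M [0.17 0.98 0.01] w 31.3 t 18.7
```

>>> play_rows:
  commands:
    - {"fingers": 1, "tx": 0.001, "ty": 0.0008, "tz": 0, "ax": 0, "ay": 0, "az": 0}
    - {"fingers": 0.2, "tx": 0.001, "ty": 0.0008, "tz": 0, "ax": 0, "ay": 0, "az": 0}
    - {"fingers": 0, "tx": 0.001, "ty": 0.0008, "tz": 0, "ax": 0, "ay": 0, "az": 0}
    - {"fingers": -0.1, "tx": 0.001, "ty": 0.0008, "tz": 0, "ax": 0, "ay": 0, "az": 0}
    - {"fingers": -0.1, "tx": 0.001, "ty": 0.0008, "tz": 0, "ax": 0, "ay": 0, "az": 0}

```text
time_s: 19.12
tcp_pos: [0.5582, 0.1449, 0.1593]
ee_rot: [[0.003, -0.998, 0.058], [-0.001, 0.058, 0.998], [-1.0, -0.003, -0.001]]
wrist_force: [-0.0, -0.4, -0.1]
gripper_width: 0.518
```

```bash
python3 st.py
```

```text
hs xyz in mouth (z=underside) mm [-33.4   0.5   4.8] far 118.6 yaw 0.08000000000000007 tilt [ 0.0034 -0.001 ] F rack [ 0.  -0.4 -0.1] M [ 0.05  0.12 -0.05] w 45.1 t 19.12
```

>>> play_rows:
  commands:
    - {"fingers": -0.12, "tx": -0.008, "ty": 0, "tz": 0, "ax": 0, "ay": 0, "az": 0}
    - {"fingers": -0.12, "tx": -0.02, "ty": 0, "tz": 0, "ax": 0, "ay": 0, "az": 0}
    - {"fingers": -0.12, "tx": -0.035, "ty": 0, "tz": 0, "ax": 0, "ay": 0, "az": 0}
    - {"fingers": -0.12, "tx": -0.055, "ty": 0, "tz": 0, "ax": 0, "ay": 0, "az": 0}
    - {"fingers": -0.12, "tx": -0.08, "ty": 0, "tz": 0, "ax": 0, "ay": 0, "az": 0}

```text
time_s: 19.53
tcp_pos: [0.557, 0.1446, 0.2194]
ee_rot: [[0.0, -0.998, 0.058], [-0.002, 0.058, 0.998], [-1.0, -0.0, -0.002]]
wrist_force: [0.2, 0.0, -0.1]
gripper_width: 0.563
```

>>> play_rows:
  commands:
    - {"fingers": -0.12, "tx": -0.03, "ty": 0, "tz": 0, "ax": 0, "ay": 0, "az": 0}
    - {"fingers": -0.12, "tx": -0.07, "ty": 0, "tz": 0, "ax": 0, "ay": 0, "az": 0}
    - {"fingers": -0.12, "tx": -0.11, "ty": 0, "tz": 0, "ax": 0, "ay": 0, "az": 0}
    - {"fingers": -0.12, "tx": -0.14, "ty": 0, "tz": 0, "ax": 0, "ay": 0, "az": 0}
    - {"fingers": -0.12, "tx": -0.14, "ty": 0, "tz": 0, "ax": 0, "ay": 0, "az": 0}

```text
time_s: 19.95
tcp_pos: [0.5595, 0.1453, 0.331]
ee_rot: [[0.013, -0.998, 0.058], [0.002, 0.058, 0.998], [-1.0, -0.013, 0.003]]
wrist_force: [0.1, -0.4, 0.6]
gripper_width: 0.564
```

```bash
python3 st.py
python3 - <<'E'
from station import r,viewer
from h import *
W=shot("wrist",viewer,r);s=viewer.capture("side")["image"];pickle.dump(W,open("fin.pkl","wb"))
g=lambda i:np.clip((i/255.)**.6*255,0,255).astype(np.uint8)
cv2.imwrite("pics/fin.png",np.vstack([cv2.resize(W["image"],(560,420))[:300],cv2.resize(g(s[280:410,170:370]),(560,300),interpolation=cv2.INTER_CUBIC)])[:,:,::-1])
# expected sheet edges if seated, in the wrist picture
y=np.radians(-3.4);ex=np.array([np.cos(y),np.sin(y),0]);ey=np.array([-ex[1],ex[0],0]);H=np.array([.5575,.1444,.1295])-.0006*ex+.0017*ey
print(proj(W,[H-.028*ex-.06*ey,H-.028*ex,H+.152*ex-.06*ey]).round()*.875)
E
```

```text
hs xyz in mouth (z=underside) mm [-32.2   1.1 176.5] far 119.8 yaw 0.10000000000000009 tilt [0.0135 0.0024] F rack [ 0.2 -0.3  0.6] M [0.   0.03 0.  ] w 49.1 t 19.95
[[315.    126.875]
 [314.125 189.875]
 [123.375 126.875]]
```

Run:
```python
from h import *
from station import r
W=pickle.load(open("fin.pkl","rb"));g=W["image"].astype(int);b=(g[:,:,0]-g[:,:,2])>25
for q in(160,180,200,220,240): 
    c=np.flatnonzero(b[q,120:420]); print(q,(c[0]+120,c[-1]+120) if len(c) else None)
Z=[(c,np.flatnonzero(b[120:260,c])[:1]+120) for c in(150,200,250,300,320,340,352)];print([(c,int(z[0])) for c,z in Z if len(z)])
y=np.radians(-3.4);ex=np.array([np.cos(y),np.sin(y),0]);ey=np.array([-ex[1],ex[0],0])
H=np.array([.5575,.1444,.1595-.028])-.0006*ex+.0017*ey
print(proj(W,[H-.028*ex-.06*ey,H-.028*ex,H+.02*ex-.06*ey]).round(1),r.sense()["time_s"])
```

```text
160 (np.int64(143), np.int64(360))
180 (np.int64(144), np.int64(360))
200 (np.int64(146), np.int64(359))
220 (np.int64(148), np.int64(359))
240 (np.int64(150), np.int64(358))
[(150, 157), (200, 157), (250, 158), (300, 146), (320, 145), (340, 146), (352, 145)]
[[360.5 145.2]
 [358.7 217.7]
 [301.5 145.1]] 20.05
```

The board's edges fall within about 1 px of the seated prediction: near edge at column 360, corner at row 145. The edge between the guides is covered by the guides, as it should be.

```bash
python3 -c "
from station import job
print(job.finish_job())"
```

```text
the job is handed in; nothing more can be done
None
```

The power board is in the middle pair of guides with the socket pushed home. It is released, and I handed the job in at about 20 s of the 70 s allowed.

**What I did:** I gripped the heat sink along the board's length. My first height estimate for the guides was about 3–4 mm too low. The far edge touched the lower flare at about 9 N, so I raised the board and it then slid in freely. The socket met the far edge about 110 mm in and yielded at about 9 N over roughly 8 mm. I then pushed to about 12.5 N, where forward motion stopped, eased the load off, opened the jaws and lifted clear.

**Last checks:**
- **Force at release:** the wrist force was back to about zero, and the arm was well above the rack.
- **Board position:** in the last wrist picture, the board's near edge and corner were within about 1 px of the seated prediction. By my estimate it is square to the rack within about 0.1°, with its heat sink 34 mm in front of the mouth.

**Not confirmed:**
- **Seating:** I judged the socket home from travel and the rise in force, not from sight. I had used up the picture views, so that last picture was checked by numbers only.
- **Other objects:** I did not measure the other things on the bench at the end. Nothing suggested they had been touched.

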